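# Weigh two opaque medium tins against each other and keep the fuller

## Task

Two closed oblong tins of painting medium in the cardboard tray look alike, but one has more left in it: stand them gently on opposite plates of the two-pan balance, let go and let it settle to see which side drops. Stand the heavier tin upright in the empty compartment of the wooden caddy for today's painting and put the lighter one back upright in the cardboard tray. Do not drop or tip the tins, and leave the bottle, the brushes and the other containers where they are.

Things in the scene. Friction and masses are not known exactly. Their poses are not given: they have to be found in the camera images.
- tin_a_mid (a point): Centre, 55 mm above the underside, of one oblong tin: bare metal with a plain paper band, upright, 50 mm along its x, 64 mm along its y, 110 mm tall, with a black screw cap 26 mm wide and 12 mm high on top (122 mm in all), 14 mm off centre towards +y. Corners stand 41 mm from its axis. z is up. It weighs 0.1 to 0.38 kg, different every time and not to be seen; it starts standing in the cardboard tray, turned at random.
- tin_b_mid (a point): The same point of the other tin, which looks exactly like the first; its weight is drawn separately.
- balance: Two-pan trip balance, grey, fixed: base 115 mm (its x) by 300 mm (its y). Origin: centre of its underside, on the bench; z up. In the middle stands the pointer scale, 50 mm wide along y, 135 mm high, between x = -6 and +24 mm, its thin pointer reaching to 150 mm. The plates stand 120 mm from the middle on its +y side (pan_left) and -y side (pan_right).
- pan_left: Left plate (the +y one) of the balance: flat steel disc 131 mm in diameter, no rim. Origin: centre of its top face, z up; it stays level. 104 mm above the bench when the beam is level and up to 11 mm higher or lower; a tin may stand anywhere on it, the reading is the same.
- pan_right: Right plate (the -y one), the same.
- beam (a joint): Tilt of the balance's beam in rad, 0 level (empty), -0.09 to 0.09 at the stops; positive: the left plate is up and the right plate down; negative: the left plate is down. It is damped; 5 g of difference takes it to a stop, a difference of 20 g or more swings it across in about a second, a smaller one takes several seconds.
- tray: Shallow open cardboard tray, fixed, 240 mm (its x) by 200 mm (its y), walls 35 mm high and 4 mm thick, floor 4 mm. Origin: centre of its underside, on the bench. It holds the two tins and the amber bottle; left or right of the balance, the caddy being on the other side.
- caddy: Plywood caddy, fixed, 220 by 220 mm, with crossed dividers making four compartments of 101 by 101 mm; walls and dividers 50 mm high, 6 mm thick, floor 6 mm. Origin: centre of its underside, on the bench; turned by any angle. Three compartments are taken.
- free_cell (a point): Centre of the floor of the caddy's empty compartment, 6 mm above the bench; x and y along the caddy's walls. The brush pot stands in the compartment 107 mm from it towards -y, the glass jar in the one towards -x, the round can diagonally opposite.
- flask: Amber bottle with white cap, 52 mm in diameter, 112 mm tall, in the tray. Origin: centre of its underside. To be left alone.
- brush_pot: Steel pot 60 mm in diameter and 105 mm tall, with upright brushes spread within 30 mm of its axis to 242 mm above its foot, in the caddy. Origin: centre of its underside. To be left alone.
- jar: Low glass jar, 64 mm in diameter, 60 mm tall, in the caddy. Origin: centre of its underside. To be left alone.
- paint_can: Low round can, 70 mm in diameter, 60 mm tall, in the caddy. Origin: centre of its underside. To be left alone.
There are look-alikes about, which are no part of the job. What is shaped like the part that bears tin_a_mid but green is not meant. What is shaped like the part that bears tin_b_mid but red is not meant.

How it is judged (in metres and radians):
On the way:
1. the two tins stand on opposite plates of the balance, let go, and the beam has come to rest (((horizontal distance between tin_a_mid and pan_left below 0.06 m and contact force between tin_a and pan_left above 0.5 N and horizontal distance between tin_b_mid and pan_right below 0.06 m and contact force between tin_b and pan_right above 0.5 N) or (horizontal distance between tin_b_mid and pan_left below 0.06 m and contact force between tin_b and pan_left above 0.5 N and horizontal distance between tin_a_mid and pan_right below 0.06 m and contact force between tin_a and pan_right above 0.5 N)) and contact force between the fingers and tin_a below 0.05 N and contact force between the fingers and tin_b below 0.05 N and velocity of joint beam between -0.02 and 0.02 rad/s), for 0.3 s.
At the end, for the whole second after the job is handed in: The heavier tin stands on the floor of the caddy's empty compartment and the lighter one on the floor of the cardboard tray (a difference under about 30 g is not judged), both upright within 6 degrees, let go and at rest (((x of tin_a_mid in the frame of free_cell between -0.035 and 0.035 m and y of tin_a_mid in the frame of free_cell between -0.035 and 0.035 m and z of tin_a_mid in the frame of free_cell between 0.048 and 0.062 m and x of tin_b_mid in the frame of tray between -0.115 and 0.115 m and y of tin_b_mid in the frame of tray between -0.095 and 0.095 m and z of tin_b_mid in the frame of tray between 0.052 and 0.066 m and ((contact force between tin_a and anything else above 0.9 N and contact force between tin_b and anything else below 1.2 N) or (contact force between tin_a and anything else above 1.1 N and contact force between tin_b and anything else below 1.4 N) or (contact force between tin_a and anything else above 1.3 N and contact force between tin_b and anything else below 1.6 N) or (contact force between tin_a and anything else above 1.5 N and contact force between tin_b and anything else below 1.8 N) or (contact force between tin_a and anything else above 1.7 N and contact force between tin_b and anything else below 2 N) or (contact force between tin_a and anything else above 1.9 N and contact force between tin_b and anything else below 2.2 N) or (contact force between tin_a and anything else above 2.1 N and contact force between tin_b and anything else below 2.4 N) or (contact force between tin_a and anything else above 2.3 N and contact force between tin_b and anything else below 2.6 N) or (contact force between tin_a and anything else above 2.5 N and contact force between tin_b and anything else below 2.8 N) or (contact force between tin_a and anything else above 2.7 N and contact force between tin_b and anything else below 3 N) or (contact force between tin_a and anything else above 2.9 N and contact force between tin_b and anything else below 3.2 N) or (contact force between tin_a and anything else above 3.1 N and contact force between tin_b and anything else below 3.4 N) or (contact force between tin_a and anything else above 3.3 N and contact force between tin_b and anything else below 3.6 N) or (contact force between tin_a and anything else above 3.5 N and contact force between tin_b and anything else below 3.8 N))) or (x of tin_b_mid in the frame of free_cell between -0.035 and 0.035 m and y of tin_b_mid in the frame of free_cell between -0.035 and 0.035 m and z of tin_b_mid in the frame of free_cell between 0.048 and 0.062 m and x of tin_a_mid in the frame of tray between -0.115 and 0.115 m and y of tin_a_mid in the frame of tray between -0.095 and 0.095 m and z of tin_a_mid in the frame of tray between 0.052 and 0.066 m and ((contact force between tin_b and anything else above 0.9 N and contact force between tin_a and anything else below 1.2 N) or (contact force between tin_b and anything else above 1.1 N and contact force between tin_a and anything else below 1.4 N) or (contact force between tin_b and anything else above 1.3 N and contact force between tin_a and anything else below 1.6 N) or (contact force between tin_b and anything else above 1.5 N and contact force between tin_a and anything else below 1.8 N) or (contact force between tin_b and anything else above 1.7 N and contact force between tin_a and anything else below 2 N) or (contact force between tin_b and anything else above 1.9 N and contact force between tin_a and anything else below 2.2 N) or (contact force between tin_b and anything else above 2.1 N and contact force between tin_a and anything else below 2.4 N) or (contact force between tin_b and anything else above 2.3 N and contact force between tin_a and anything else below 2.6 N) or (contact force between tin_b and anything else above 2.5 N and contact force between tin_a and anything else below 2.8 N) or (contact force between tin_b and anything else above 2.7 N and contact force between tin_a and anything else below 3 N) or (contact force between tin_b and anything else above 2.9 N and contact force between tin_a and anything else below 3.2 N) or (contact force between tin_b and anything else above 3.1 N and contact force between tin_a and anything else below 3.4 N) or (contact force between tin_b and anything else above 3.3 N and contact force between tin_a and anything else below 3.6 N) or (contact force between tin_b and anything else above 3.5 N and contact force between tin_a and anything else below 3.8 N)))) and angle between each of tin_a, tin_b's own z axis and vertical below 0.1 rad and linear speed of each of tin_a, tin_b below 0.02 m/s); the robot touches nothing.
It fails at once if a tin is tipped over (leans more than 30 degrees) (angle between any of tin_a, tin_b's own z axis and vertical above 0.52 rad).
It fails at once if a tin is dropped (moves faster than 0.5 m/s while the fingers do not hold it) ((linear speed of tin_a above 0.5 m/s and contact force between the fingers and tin_a below 0.01 N) or (linear speed of tin_b above 0.5 m/s and contact force between the fingers and tin_b below 0.01 N)).
It fails at once if the bottle, the brush pot, the jar or the round can is shifted by more than 25 mm or leans more than 20 degrees (distance of any of flask, brush_pot, jar, paint_can from where it was at the start of the episode above 0.025 m or angle between any of flask, brush_pot, jar, paint_can's own z axis and vertical above 0.35 rad).
It also fails if it takes over 72 s, if anything falls off the work surface, if the arm or the gripper's body presses on something with over 40 N, if the wrist force passes 120 N, or if a joint passes its speed limit or range.

## Robot

A 7-joint arm with a two-finger parallel gripper is mounted at the origin on the work surface. World frame = base frame: x ahead of the robot, y to its left, z up, the work surface at z = 0. Lengths are in m, angles in degrees, forces in N, time in s.
With the tool pointing down it reaches from about 0.4 to 0.9 m from the base axis. Payload 5.5 kg.
Tool frame: the origin (TCP) lies midway between the tips of the shut fingers; the grasp point (between the pads) lies 19 mm behind it; z points along the fingers, y is the line along which they close (so a half turn about z gives the same grasp; the last joint's range is limited). The gripper opens to 92 mm and grips with 3 to 60 N. Pads are 19 mm wide; open, the fingers measure 130 mm over their backs; the gripper's body (75 mm by 190 mm) begins 47 mm behind the grasp point.
Start: joints at [-53.159, 28.699, -24.465, 88.831, 12.651, 65.22, -12.049], TCP at [0.241, 0.604, 0.187] pointing down, gripper open.
Joint ranges: [-164.97, 164.97], [-17.58, 116.51], [-87.97, 89.64], [11.32, 138.91], [-80.73, 260.73], [10.89, 115.49], [-147.41, 147.41]. Speed limits (degrees/s): [147.25, 147.25, 180, 180, 180, 180, 180].

## Interface

Orientations are given as a 3x3 rotation matrix whose columns are the frame's x, y, z axes.
In Python, from bench import bot gives the robot as it stands.
- The arm moves only by the tool drive_tool, never from a script. Its argument "plan" is a list of rows, each an object of numbers: "dx", "dy", "dz": the shift along the tool's x, y, z in mm; "ax", "ay", "az": the turn, a rotation vector about the tool's x, y, z in rad; "claw": the finger opening in mm, from 0 to 91.8. A call has exactly 10 rows; each row is the pose to reach, as a shift and turn from the pose commanded when the call began, along the tool's axes at that moment; what a row does not reach only later rows make up. A row lasts 1/8 s, in which the tool goes at most 62.5 mm and 10.7 degrees, less where a joint would pass 70% of its speed; a pose out of reach is approached as far as the arm can. A call with a gripper value outside its range is refused whole. The fingers move at their own pace and stop on an object; the grip force is fixed at half the most. Time passes only in rows, so rows that repeat a pose let the fingers close, or fill a call up. It gives the time, the measured TCP pose, the force, the opening and the grip force at its end, in the units of the state.
- bot.get_obs(): the state, without advancing time (a new reading comes with each control period).
- bot.read_camera(name): name is "side" or "top" or "wrist"; returns the picture (480x640x3 uint8, red, green, blue); there is no depth.
- bot.camera_info(name): a dict with "camera_matrix" (3x3 intrinsics, pixels), "extrinsics" (4x4, takes a point from world to camera coordinates). Camera axes: x right, y up, looking along -z (the intrinsics and any distortion apply to the point x, -y, -z); pixel columns grow to the right and rows downward; lengths in m; the calibration is good to about 2 mm. A picture is of the moment at which its call begins: read the wrist's pose just before it. camera_info takes no time and is no camera call; for the wrist camera it gives the pose at the moment of the call.
- bot.sign_off(): hands the job in; it is judged then, once.
Trained networks look in the newest picture that a camera, given by its name, has taken for a name from the list of things; names that differ only in an ending like _2 or _b are one class to them, and where a whole thing is asked for, a point or a joint stands for the part that bears it (a point fixed in the world has none). Each returns a list of dicts, best first, with "confidence" (0 to 1); they miss things now and then, are a little off and sometimes report something else, mostly with a low value. They report only what shows in the picture. A call takes as long as a camera call. They do not tell look-alikes from the thing itself.
- bot.look_for(thing, camera): "position" ([x, y, z] in m, in world coordinates, good to about 4 mm: the middle of the surface that is visible of it).
- bot.silhouettes(thing, camera): "mask" (480x640 bool, what is visible of it).
The state is a dict: "clock": time; "joints": joint angles; "joint_velocities": joint speeds; "tau": joint torques, N m; "eef_pos": TCP position; "tool_rot": TCP orientation; "force": force on the tool from outside, world axes, zero at the start; "moment": the same for the moment, N m; "grip_width": finger opening in m; "grasp_force": force on a finger pad.
Only numpy, scipy, OpenCV 4.12 (cv2) and the standard library are available. Lean on these libraries where they do the work, as an engineer would, in place of code of your own. Each camera call takes 0.05 s, during which the arm holds its last target. There are 200 camera calls.

## Working session

There is one attempt and no reset: what is moved stays moved. The work goes in short steps, Python scripts to look and compute and a tool call to move; the robot and the scene stay as the last step left them, time stands still between calls to the robot, and variables do not carry over. Pictures are saved under pics/ and viewed, at most 10 in all, crops included, and the job is handed in when it is done.

Besides the shell and the picture viewer there is one more tool, called after ">>>" by a JSON object that holds its "method" and its "body", one argument or row to a line. drive_tool: Moves the arm, as the interface text tells. Its arguments: {"type":"object","properties":{"plan":{"type":"array"}},"required":["plan"]}

```bash
mkdir -p pics; ls; python3 - <<'E'
from bench import bot
import cv2,numpy as np
o=bot.get_obs(); print(o['clock'],o['eef_pos'],o['tool_rot'])
for c in ['top','side']:
    im=bot.read_camera(c); cv2.imwrite(f'pics/{c}0.png',im[:,:,::-1])
    i=bot.camera_info(c); print(c,np.round(i['camera_matrix'],1).tolist(),np.round(i['extrinsics'],3).tolist())
    for t in ['tin_a_mid','balance','pan_left','pan_right','tray','caddy','flask','brush_pot','jar','paint_can']:
        print(t,[(np.round(d['position'],3).tolist(),round(d['confidence'],2)) for d in bot.look_for(t,c)])
E
```

```text
pics
0.0 [0.24071436 0.60293718 0.18607807] [[-9.28771528e-01  3.70651965e-01 -7.55093035e-04]
 [ 3.70652733e-01  9.28769788e-01 -1.79793139e-03]
 [ 3.49007959e-05 -1.94974478e-03 -9.99998099e-01]]
top [[455.2, 0.0, 320.5], [0.0, 455.2, 229.1], [0.0, 0.0, 1.0]] [[0.022, -1.0, -0.003, 0.041], [0.987, 0.021, 0.161, -0.446], [-0.161, -0.007, 0.987, -1.395], [0.0, 0.0, 0.0, 1.0]]
tin_a_mid [([0.456, 0.302, 0.11], 0.89), ([0.493, -0.111, 0.102], 0.58), ([0.232, 0.323, 0.103], 0.48)]
balance [([0.526, 0.001, 0.104], 0.96), ([0.581, 0.314, 0.111], 0.27)]
pan_left [([0.58, 0.115, 0.104], 0.96)]
pan_right [([0.493, -0.109, 0.105], 0.86)]
tray [([0.581, 0.312, 0.111], 0.7), ([0.529, 0.376, 0.004], 0.62)]
caddy [([0.461, -0.35, -0.001], 0.58)]
flask []
brush_pot [([0.485, -0.265, 0.111], 0.85)]
jar [([0.47, -0.413, 0.063], 0.95), ([0.579, 0.313, 0.11], 0.46)]
paint_can [([0.554, -0.359, 0.065], 0.96)]
side [[571.5, 0.0, 314.2], [0.0, 571.5, 232.3], [0.0, 0.0, 1.0]] [[-0.983, -0.18, -0.019, 0.42], [0.087, -0.564, 0.821, -0.098], [-0.159, 0.806, 0.57, -1.539], [0.0, 0.0, 0.0, 1.0]]
tin_a_mid [([0.194, 0.356, 0.041], 0.6), ([0.462, 0.328, 0.085], 0.57)]
balance [([0.529, 0.04, 0.074], 0.85), ([0.579, 0.117, 0.103], 0.34)]
pan_left [([0.582, 0.117, 0.105], 0.73)]
pan_right [([0.496, -0.106, 0.103], 0.66), ([0.584, 0.341, 0.079], 0.49)]
tray [([0.534, 0.388, 0.003], 0.72)]
caddy [([0.581, -0.325, 0.031], 0.93)]
flask [([0.473, 0.433, 0.078], 0.74)]
brush_pot [([0.483, -0.256, 0.112], 0.87)]
jar [([0.579, 0.117, 0.099], 0.75), ([0.481, -0.406, 0.07], 0.5)]
paint_can [([0.564, -0.341, 0.061], 0.8)]
```

View pics/top0.png

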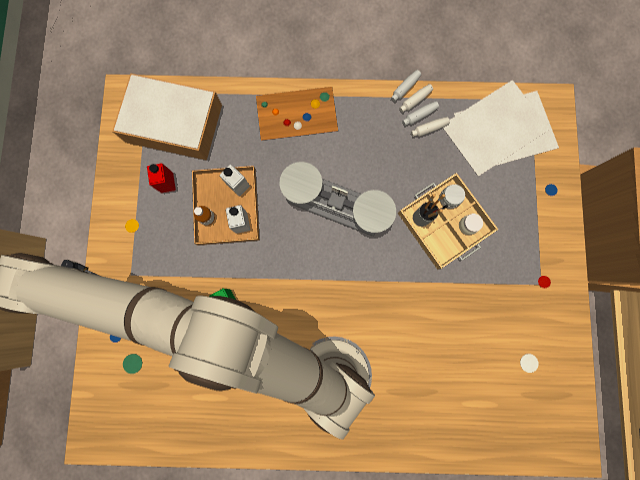

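View pics/side0.png

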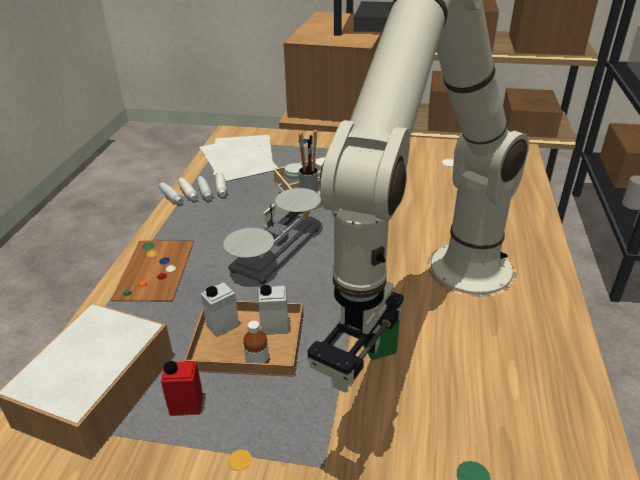

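Top view: the grey tins are at (233,178) and (236,217) in the tray, with the bottle at (203,214). The look-alikes are red at (160,178) and green at (222,294), both outside the tray. The caddy's empty cell is around (437,243). I choose the two bare-metal tins and check them in one close crop.

```bash
cat > h.py <<'E'
from bench import bot
import cv2,numpy as np
def ray(c,uv,z,info=None):
    i=info or bot.camera_info(c);K=np.array(i['camera_matrix']);E=np.array(i['extrinsics'])
    d=np.linalg.inv(K)@np.array([uv[0],uv[1],1.]);d=np.array([d[0],-d[1],-d[2]])
    R=E[:3,:3];C=-R.T@E[:3,3];w=R.T@d
    return C+w*(z-C[2])/w[2]
def proj(c,p):
    i=bot.camera_info(c);K=np.array(i['camera_matrix']);E=np.array(i['extrinsics'])
    q=E[:3,:3]@np.array(p)+E[:3,3];q=K@np.array([q[0],-q[1],-q[2]]);return q[:2]/q[2]
def go(*wps):
    """world waypoints (x,y,z,yaw deg of tool y axis, mod 180) -> tool shifts mm / rotation vec"""
    o=bot.get_obs();R=o['tool_rot'];p=o['eef_pos']
    print('at',np.round(p,4),'yaw_y',round(np.degrees(np.arctan2(R[1,1],R[0,1])),1),'t',round(o['clock'],2),'F',np.round(o['force'],1),'w',round(o['grip_width'],4),'g',np.round(o['grasp_force'],1),'j7',round(o['joints'][6],1))
    for x,y,z,yaw,*_ in wps:
        cur=np.arctan2(R[1,1],R[0,1]);d=(np.radians(yaw)-cur+np.pi/2)%np.pi-np.pi/2
        if _: d+=_[0]*np.pi
        t=cur+d;Y=np.array([np.cos(t),np.sin(t),0]);Z=np.array([0,0,-1.]);X=np.cross(Y,Z)
        rv=cv2.Rodrigues(R.T@np.c_[X,Y,Z])[0].ravel()
        print('d',np.round(R.T@(np.array([x,y,z])-p)*1000,1).tolist(),'a',np.round(rv,3).tolist())
E
python3 - <<'E'
from h import *
im=cv2.imread('pics/top0.png')
a=cv2.resize(im[160:250,185:265],None,fx=5,fy=5,interpolation=cv2.INTER_CUBIC)
b=cv2.resize(im[170:275,395:500],(400,400),interpolation=cv2.INTER_CUBIC)
m=np.zeros((450,800,3),np.uint8);m[:450,:400]=a;m[:400,400:]=b;cv2.imwrite('pics/crop1.png',m)
E
```

```text
(no output)
```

View pics/crop1.png

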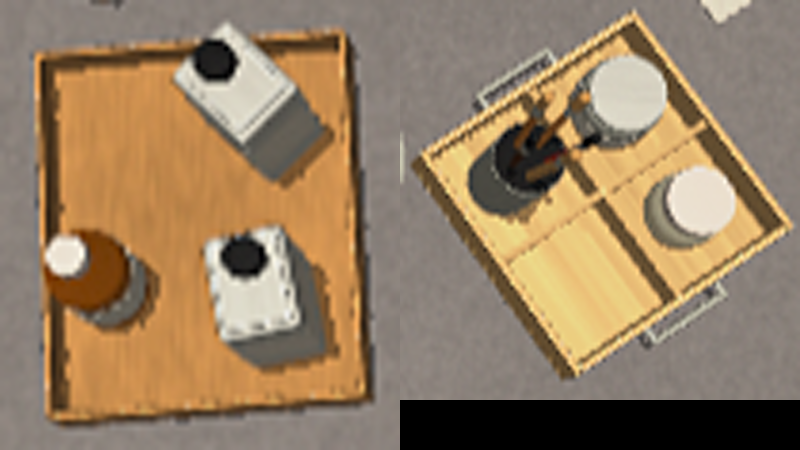

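Crop: both tins are bare metal with a black cap. The upper one has top corners at about (228,22), (298,87), (243,150), (175,78); the lower one at (205,240), (285,225), (302,322), (225,343). The caddy's empty cell is at its lower left, around crop (590,295).

```bash
python3 - <<'E'
from h import *
L=lambda p:(185+p[0]/5,160+p[1]/5)
C=lambda p:(395+(p[0]-400)/3.81,170+p[1]/3.81)
for n,q in dict(up=[(228,22),(298,87),(243,150),(175,78)],lo=[(205,240),(285,225),(302,322),(225,343)]).items():
    P=np.array([ray('top',L(p),.114)[:2] for p in q]);e=np.roll(P,-1,0)-P
    print(n,P.mean(0).round(4),np.linalg.norm(e,axis=1).round(3),np.degrees(np.arctan2(e[:,1],e[:,0])).round(1))
P=np.array([ray('top',C(p),.05)[:2] for p in [(633,12),(790,228),(570,378),(415,158)]]);e=np.roll(P,-1,0)-P
print('caddy',P.round(3).tolist(),P.mean(0).round(4),np.linalg.norm(e,axis=1).round(3),np.degrees(np.arctan2(e[:,1],e[:,0])).round(1))
P=np.array([ray('top',L(p),.035)[:2] for p in [(38,52),(346,32),(370,398),(52,420)]]);print('tray',P.round(3).tolist(),P.mean(0).round(4))
print('flask top',ray('top',L((68,255)),.116).round(3))
go((.5,.30,.36,0))
E
```

```text
up [0.5875 0.3213] [0.06  0.051 0.062 0.047] [-131.8  141.9   44.8  -40.1]
lo [0.4656 0.3039] [0.049 0.06  0.047 0.064] [ -77.9 -167.5  106.8   13.9]
caddy [[0.632, -0.376], [0.453, -0.499], [0.327, -0.317], [0.504, -0.193]] [ 0.4791 -0.3462] [0.218 0.221 0.217 0.223] [-145.6  124.8   34.8  -54.9]
tray [[0.628, 0.466], [0.646, 0.269], [0.408, 0.243], [0.39, 0.442]] [0.518  0.3549]
flask top [0.479 0.416 0.116]
at [0.241  0.6037 0.1871] yaw_y 68.2 t 1.1 F [-0.6  1.   0.1] w 0.0916 g 0.0 j7 -12.0
d [-353.2, -186.0, -172.9] a [-0.0, -0.0, 1.191]
```

```bash
python3 -c "
from h import *
go((.466,.304,.30,103),(.466,.304,.076,103))"
```

```text
at [0.241  0.6037 0.1871] yaw_y 68.2 t 1.1 F [-0.6  1.   0.1] w 0.0916 g 0.0 j7 -12.0
d [-320.1, -194.9, -112.9] a [0.0, -0.0, -0.607]
d [-320.1, -194.9, 111.1] a [0.0, -0.0, -0.607]
```

>>> {"method": "drive_tool", "body": {
  "plan": [
    {"dz": -60,"claw": 91.8},
    {"dx": -20,"dy": -15,"dz": -113,"az": -0.1,"claw": 91.8},
    {"dx": -65,"dy": -40,"dz": -113,"az": -0.2,"claw": 91.8},
    {"dx": -115,"dy": -70,"dz": -113,"az": -0.3,"claw": 91.8},
    {"dx": -165,"dy": -100,"dz": -113,"az": -0.4,"claw": 91.8},
    {"dx": -215,"dy": -130,"dz": -113,"az": -0.5,"claw": 91.8},
    {"dx": -265,"dy": -162,"dz": -113,"az": -0.607,"claw": 91.8},
    {"dx": -320,"dy": -195,"dz": -113,"az": -0.607,"claw": 91.8},
    {"dx": -320,"dy": -195,"dz": -113,"az": -0.607,"claw": 91.8},
    {"dx": -320,"dy": -195,"dz": -113,"az": -0.607,"claw": 91.8}
  ]
}}

```text
$.plan[0]: bad value
```

```bash
python3 - <<'E'
from h import *
i=bot.camera_info('wrist');im=bot.read_camera('wrist');cv2.imwrite('pics/w1.png',im[:,:,::-1])
np.savez('w1.npz',K=i['camera_matrix'],E=i['extrinsics'])
go((.466,.304,.076,103))
E
```

```text
at [0.2409 0.6037 0.1871] yaw_y 68.2 t 1.15 F [ 0.  -0.1  0.5] w 0.0916 g 0.0 j7 -12.0
d [-320.2, -195.0, 111.1] a [0.0, -0.0, -0.607]
```

View pics/w1.png

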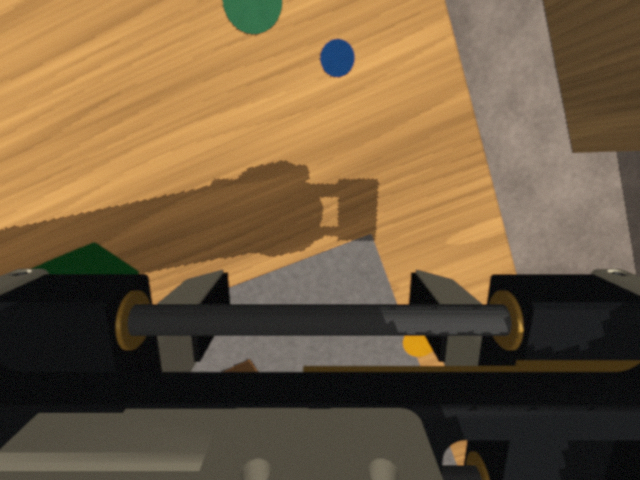

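The call was refused, so the arm hasn't moved. The picture only shows the bench, with the fingers at rows 280–370. I'll retry with every key in each row.

>>> {"method": "drive_tool", "body": {
  "plan": [
    {"dx": 0,"dy": 0,"dz": -60,"ax": 0,"ay": 0,"az": 0,"claw": 91.8},
    {"dx": -20,"dy": -15,"dz": -113,"ax": 0,"ay": 0,"az": -0.1,"claw": 91.8},
    {"dx": -65,"dy": -40,"dz": -113,"ax": 0,"ay": 0,"az": -0.2,"claw": 91.8},
    {"dx": -115,"dy": -70,"dz": -113,"ax": 0,"ay": 0,"az": -0.3,"claw": 91.8},
    {"dx": -165,"dy": -100,"dz": -113,"ax": 0,"ay": 0,"az": -0.4,"claw": 91.8},
    {"dx": -215,"dy": -130,"dz": -113,"ax": 0,"ay": 0,"az": -0.5,"claw": 91.8},
    {"dx": -265,"dy": -162,"dz": -113,"ax": 0,"ay": 0,"az": -0.607,"claw": 91.8},
    {"dx": -320,"dy": -195,"dz": -113,"ax": 0,"ay": 0,"az": -0.607,"claw": 91.8},
    {"dx": -320,"dy": -195,"dz": -113,"ax": 0,"ay": 0,"az": -0.607,"claw": 91.8},
    {"dx": -320,"dy": -195,"dz": -113,"ax": 0,"ay": 0,"az": -0.607,"claw": 91.8}
  ]
}}

```text
clock: 2.4
eef_pos: [0.4657, 0.3041, 0.3002]
tool_rot: [[-0.974, -0.224, -0.0], [-0.224, 0.974, 0.001], [0.0, 0.001, -1.0]]
force: [-0.5, 0.0, 1.5]
grip_width: 0.0921
grasp_force: 0.0
```

```bash
python3 - <<'E'
from h import *
i=bot.camera_info('wrist');im=bot.read_camera('wrist');cv2.imwrite('pics/w2.png',im[:,:,::-1])
np.savez('w1.npz',K=i['camera_matrix'],E=i['extrinsics'])
go((.466,.304,.076,103))
E
```

```text
at [0.465  0.3051 0.3002] yaw_y 103.1 t 2.45 F [0.1 0.8 0.4] w 0.0919 g 0.0 j7 62.4
d [-0.7, -1.5, 224.2] a [0.001, -0.0, 0.002]
```

View pics/w2.png

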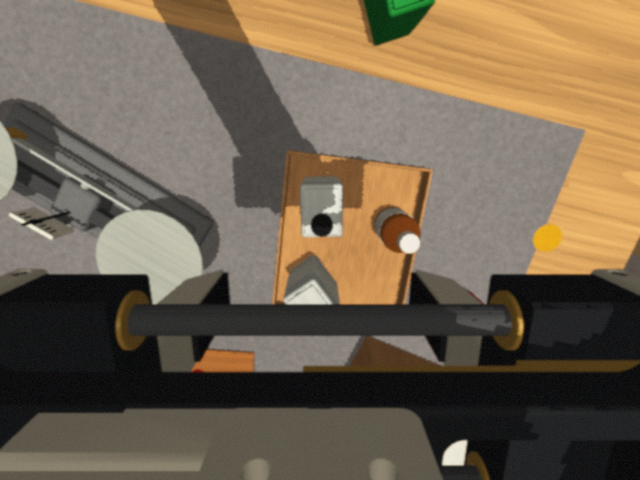

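The wrist view shows the near tin at about (322,210), square to the image and centred between the fingers. Descend and grip.

>>> {"method": "drive_tool", "body": {
  "plan": [
    {"dx": 0,"dy": -1,"dz": 50,"ax": 0,"ay": 0,"az": 0,"claw": 91.8},
    {"dx": 0,"dy": -1,"dz": 100,"ax": 0,"ay": 0,"az": 0,"claw": 91.8},
    {"dx": 0,"dy": -1,"dz": 150,"ax": 0,"ay": 0,"az": 0,"claw": 91.8},
    {"dx": 0,"dy": -1,"dz": 195,"ax": 0,"ay": 0,"az": 0,"claw": 91.8},
    {"dx": 0,"dy": -1,"dz": 224,"ax": 0,"ay": 0,"az": 0,"claw": 91.8},
    {"dx": 0,"dy": -1,"dz": 224,"ax": 0,"ay": 0,"az": 0,"claw": 91.8},
    {"dx": 0,"dy": -1,"dz": 224,"ax": 0,"ay": 0,"az": 0,"claw": 60},
    {"dx": 0,"dy": -1,"dz": 224,"ax": 0,"ay": 0,"az": 0,"claw": 40},
    {"dx": 0,"dy": -1,"dz": 224,"ax": 0,"ay": 0,"az": 0,"claw": 40},
    {"dx": 0,"dy": -1,"dz": 224,"ax": 0,"ay": 0,"az": 0,"claw": 40}
  ]
}}

```text
clock: 3.7
eef_pos: [0.4665, 0.3031, 0.0768]
tool_rot: [[-0.974, -0.225, 0.001], [-0.225, 0.974, 0.001], [-0.001, 0.0, -1.0]]
force: [0.3, 0.4, 0.3]
grip_width: 0.0566
grasp_force: 0.0
```

```bash
python3 -c "
from h import *
go((.466,.304,.29,103),(.493,-.109,.29,113),(.493,-.109,.205,113))"
```

```text
at [0.4665 0.3031 0.0768] yaw_y 103.0 t 3.7 F [0.3 0.4 0.3] w 0.0566 g 0.0 j7 56.9
d [0.1, 1.1, -213.2] a [0.0, 0.001, 0.0]
d [66.7, -407.4, -213.4] a [0.0, 0.001, -0.174]
d [66.8, -407.4, -128.4] a [0.0, 0.001, -0.174]
```

>>> {"method": "drive_tool", "body": {
  "plan": [
    {"dx": 0,"dy": 0,"dz": 0,"ax": 0,"ay": 0,"az": 0,"claw": 40},
    {"dx": 0,"dy": 0,"dz": 0,"ax": 0,"ay": 0,"az": 0,"claw": 40},
    {"dx": 0,"dy": 0,"dz": 0,"ax": 0,"ay": 0,"az": 0,"claw": 40},
    {"dx": 0,"dy": 0,"dz": 0,"ax": 0,"ay": 0,"az": 0,"claw": 40},
    {"dx": 0,"dy": 0,"dz": -15,"ax": 0,"ay": 0,"az": 0,"claw": 40},
    {"dx": 0,"dy": 0,"dz": -50,"ax": 0,"ay": 0,"az": 0,"claw": 40},
    {"dx": 0,"dy": 0,"dz": -95,"ax": 0,"ay": 0,"az": 0,"claw": 40},
    {"dx": 0,"dy": 0,"dz": -140,"ax": 0,"ay": 0,"az": 0,"claw": 40},
    {"dx": 0,"dy": 0,"dz": -180,"ax": 0,"ay": 0,"az": 0,"claw": 40},
    {"dx": 0,"dy": 0,"dz": -210,"ax": 0,"ay": 0,"az": 0,"claw": 40}
  ]
}}

```text
clock: 4.95
eef_pos: [0.4664, 0.3035, 0.2895]
tool_rot: [[-0.974, -0.226, 0.003], [-0.226, 0.974, 0.002], [-0.003, 0.001, -1.0]]
force: [1.5, 0.3, -0.8]
grip_width: 0.04
grasp_force: 0.0
```

```bash
python3 -c "
from h import *
go((.493,-.109,.29,103),(.493,-.109,.2,103),(.493,-.109,.185,103))"
```

```text
at [0.4664 0.3035 0.2895] yaw_y 103.0 t 4.95 F [ 1.5  0.3 -0.8] w 0.04 g 0.0 j7 62.3
d [67.2, -407.9, -1.1] a [0.001, 0.003, 0.001]
d [67.4, -408.0, 88.9] a [0.001, 0.003, 0.001]
d [67.5, -408.0, 103.9] a [0.001, 0.003, 0.001]
```

Width is 40 mm with no force, so the grasp missed. Looking.

```bash
python3 - <<'E'
from h import *
i=bot.camera_info('wrist');a=bot.read_camera('wrist')[:,:,::-1];np.savez('w3.npz',K=i['camera_matrix'],E=i['extrinsics'])
b=bot.read_camera('side')[:,:,::-1]
t=bot.read_camera('top')[:,:,::-1];cv2.imwrite('pics/t3.png',t)
m=np.zeros((600,800,3),np.uint8);m[:300,:400]=cv2.resize(a,(400,300),interpolation=cv2.INTER_AREA);m[:300,400:]=cv2.resize(b[240:420,150:390],(400,300));m[300:,:400]=cv2.resize(t[150:270,170:330],(400,300))
cv2.imwrite('pics/m3.png',m)
E
```

```text
(no output)
```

View pics/m3.png

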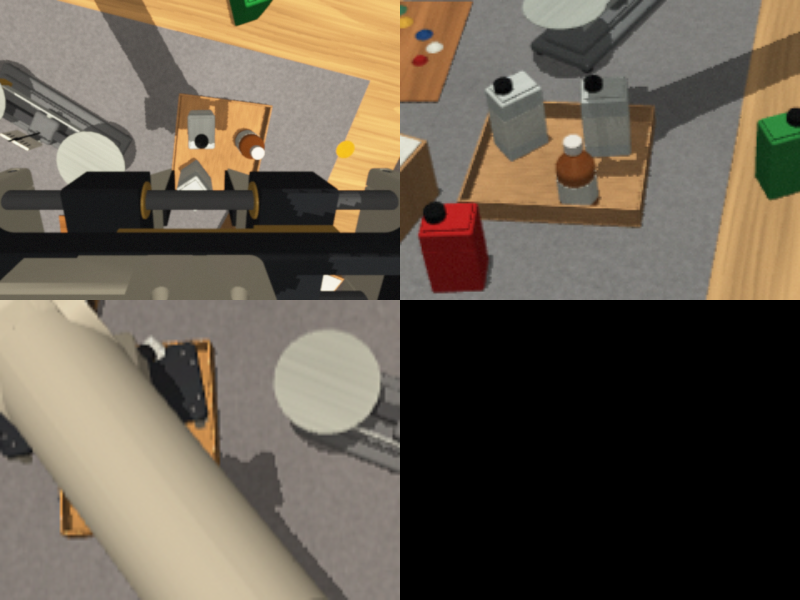

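Both tins still stand untouched; the near one is at about wrist (403,262)/2. I'll compare its position by wrist calibration with the TCP's.

```bash
python3 - <<'E'
from h import *
for f,uv in (('w1.npz',[(322,211),(303,184),(342,184),(342,236),(320,225)]),):
    d=np.load(f);i=dict(camera_matrix=d['K'],extrinsics=d['E'])
    E=d['E'];print('cam',(-E[:3,:3].T@E[:3,3]).round(3),d['K'].round(0).tolist());
    for u in uv: print(u,ray('wrist',u,.114,i).round(4))
    for P in ([.465,.305,.3],[.466,.304,.114],[.466,.304,0]):
        q=E[:3,:3]@np.array(P)+E[:3,3];q=d['K']@[q[0],-q[1],-q[2]];print('proj',P,(q[:2]/q[2]).round(0))
print('cap',ray('top',(185+243/5,160+255/5),.126).round(4),'tin top chk',ray('top',(185+254/5,160+283/5),.114).round(4))
for n in ('side',): print(proj('side',(.4656,.3039,.114)),proj('side',(.5875,.3213,.114)))
E
```

```text
cam [0.397 0.288 0.498] [[335.0, 0.0, 319.0], [0.0, 335.0, 238.0], [0.0, 0.0, 1.0]]
(322, 211) [0.4669 0.3082 0.114 ]
(303, 184) [0.4414 0.2801 0.114 ]
(342, 184) [0.4315 0.3233 0.114 ]
(342, 236) [0.4908 0.338  0.114 ]
(320, 225) [0.4837 0.3096 0.114 ]
proj [0.465, 0.305, 0.3] [321. 262.]
proj [0.466, 0.304, 0.114] [319. 209.]
proj [0.466, 0.304, 0] [319. 196.]
cap [0.4797 0.309  0.126 ] tin top chk [0.4652 0.304  0.114 ]
[272.63417589 291.7116074 ] [219.03914407 291.09448343]
```

The tin and TCP agree (wrist gives the tin at (0.467,0.308)), so I suspect a slip or an incomplete close. I'll retry slightly lower with a harder close, and check before lifting.

>>> {"method": "drive_tool", "body": {
  "plan": [
    {"dx": 0,"dy": 3,"dz": 0,"ax": 0,"ay": 0,"az": 0,"claw": 91.8},
    {"dx": 0,"dy": 3,"dz": 0,"ax": 0,"ay": 0,"az": 0,"claw": 91.8},
    {"dx": 0,"dy": 3,"dz": 50,"ax": 0,"ay": 0,"az": 0,"claw": 91.8},
    {"dx": 0,"dy": 3,"dz": 100,"ax": 0,"ay": 0,"az": 0,"claw": 91.8},
    {"dx": 0,"dy": 3,"dz": 140,"ax": 0,"ay": 0,"az": 0,"claw": 91.8},
    {"dx": 0,"dy": 3,"dz": 180,"ax": 0,"ay": 0,"az": 0,"claw": 91.8},
    {"dx": 0,"dy": 3,"dz": 206,"ax": 0,"ay": 0,"az": 0,"claw": 91.8},
    {"dx": 0,"dy": 3,"dz": 219,"ax": 0,"ay": 0,"az": 0,"claw": 91.8},
    {"dx": 0,"dy": 3,"dz": 219,"ax": 0,"ay": 0,"az": 0,"claw": 91.8},
    {"dx": 0,"dy": 3,"dz": 219,"ax": 0,"ay": 0,"az": 0,"claw": 30}
  ]
}}

```text
clock: 6.35
eef_pos: [0.4661, 0.3065, 0.0681]
tool_rot: [[-0.974, -0.225, 0.001], [-0.225, 0.974, 0.001], [-0.002, 0.001, -1.0]]
force: [-0.6, 1.1, 0.3]
grip_width: 0.0856
grasp_force: 0.0
```

>>> {"method": "drive_tool", "body": {
  "plan": [
    {"dx": 0,"dy": 0,"dz": 0,"ax": 0,"ay": 0,"az": 0,"claw": 20},
    {"dx": 0,"dy": 0,"dz": 0,"ax": 0,"ay": 0,"az": 0,"claw": 20},
    {"dx": 0,"dy": 0,"dz": 0,"ax": 0,"ay": 0,"az": 0,"claw": 20},
    {"dx": 0,"dy": 0,"dz": 0,"ax": 0,"ay": 0,"az": 0,"claw": 20},
    {"dx": 0,"dy": 0,"dz": 0,"ax": 0,"ay": 0,"az": 0,"claw": 20},
    {"dx": 0,"dy": 0,"dz": 0,"ax": 0,"ay": 0,"az": 0,"claw": 20},
    {"dx": 0,"dy": 0,"dz": 0,"ax": 0,"ay": 0,"az": 0,"claw": 20},
    {"dx": 0,"dy": 0,"dz": 0,"ax": 0,"ay": 0,"az": 0,"claw": 20},
    {"dx": 0,"dy": 0,"dz": 0,"ax": 0,"ay": 0,"az": 0,"claw": 20},
    {"dx": 0,"dy": 0,"dz": 0,"ax": 0,"ay": 0,"az": 0,"claw": 20}
  ]
}}

```text
clock: 7.6
eef_pos: [0.4655, 0.3062, 0.0673]
tool_rot: [[-0.974, -0.225, 0.0], [-0.225, 0.974, 0.0], [-0.0, 0.0, -1.0]]
force: [-0.8, 0.4, 4.3]
grip_width: 0.049
grasp_force: 30.0
```

```bash
python3 - <<'E'
from h import *
print(bot.look_for('tin_a_mid','side') if 0 else '')
go((.466,.304,.29,103))
b=bot.read_camera('side')[:,:,::-1];a=bot.read_camera('wrist')[:,:,::-1]
m=np.zeros((300,800,3),np.uint8);m[:,:400]=cv2.resize(a,(400,300));m[:,400:]=cv2.resize(b[240:420,150:390],(400,300));cv2.imwrite('pics/m4.png',m)
E
```

```text
at [0.4655 0.3062 0.0673] yaw_y 103.0 t 7.6 F [-0.8  0.4  4.3] w 0.049 g 30.0 j7 56.1
d [-0.1, -2.2, -222.7] a [0.0, 0.0, 0.0]
```

View pics/m4.png

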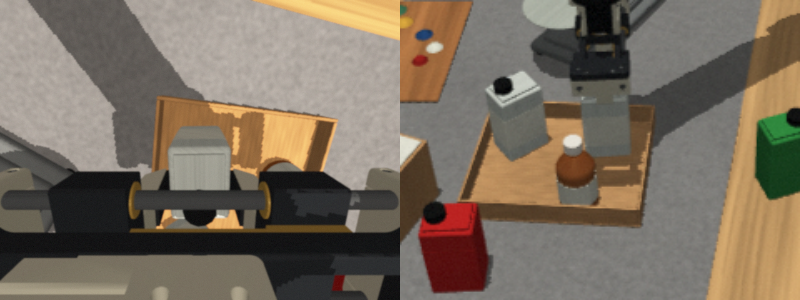

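Gripped now: 49 mm, 30 N. Lift and check.

>>> {"method": "drive_tool", "body": {
  "plan": [
    {"dx": 0,"dy": 0,"dz": -5,"ax": 0,"ay": 0,"az": 0,"claw": 20},
    {"dx": 0,"dy": 0,"dz": -15,"ax": 0,"ay": 0,"az": 0,"claw": 20},
    {"dx": 0,"dy": 0,"dz": -35,"ax": 0,"ay": 0,"az": 0,"claw": 20},
    {"dx": 0,"dy": 0,"dz": -60,"ax": 0,"ay": 0,"az": 0,"claw": 20},
    {"dx": 0,"dy": 0,"dz": -90,"ax": 0,"ay": 0,"az": 0,"claw": 20},
    {"dx": 0,"dy": 0,"dz": -120,"ax": 0,"ay": 0,"az": 0,"claw": 20},
    {"dx": 0,"dy": 0,"dz": -150,"ax": 0,"ay": 0,"az": 0,"claw": 20},
    {"dx": 0,"dy": 0,"dz": -180,"ax": 0,"ay": 0,"az": 0,"claw": 20},
    {"dx": 0,"dy": 0,"dz": -205,"ax": 0,"ay": 0,"az": 0,"claw": 20},
    {"dx": 0,"dy": 0,"dz": -222,"ax": 0,"ay": 0,"az": 0,"claw": 20}
  ]
}}

```text
clock: 8.95
eef_pos: [0.4654, 0.3058, 0.2905]
tool_rot: [[-0.974, -0.225, 0.001], [-0.225, 0.974, 0.0], [-0.001, 0.0, -1.0]]
force: [0.0, -0.4, -3.2]
grip_width: 0.0488
grasp_force: 30.0
```

```bash
python3 -c "
from h import *
go((.493,-.109,.29,103),(.493,-.109,.175,103),(.493,-.109,.157,103))"
```

```text
at [0.4654 0.3058 0.2905] yaw_y 103.0 t 8.95 F [ 0.  -0.4 -3.2] w 0.0488 g 30.0 j7 61.9
d [66.5, -410.3, 0.4] a [0.0, 0.001, 0.0]
d [66.6, -410.3, 115.4] a [0.0, 0.001, 0.0]
d [66.6, -410.3, 133.4] a [0.0, 0.001, 0.0]
```

>>> {"method": "drive_tool", "body": {
  "plan": [
    {"dx": 3,"dy": -20,"dz": 0,"ax": 0,"ay": 0,"az": 0,"claw": 20},
    {"dx": 10,"dy": -60,"dz": 0,"ax": 0,"ay": 0,"az": 0,"claw": 20},
    {"dx": 18,"dy": -110,"dz": 0,"ax": 0,"ay": 0,"az": 0,"claw": 20},
    {"dx": 27,"dy": -165,"dz": 0,"ax": 0,"ay": 0,"az": 0,"claw": 20},
    {"dx": 36,"dy": -220,"dz": 0,"ax": 0,"ay": 0,"az": 0,"claw": 20},
    {"dx": 45,"dy": -275,"dz": 0,"ax": 0,"ay": 0,"az": 0,"claw": 20},
    {"dx": 54,"dy": -330,"dz": 0,"ax": 0,"ay": 0,"az": 0,"claw": 20},
    {"dx": 61,"dy": -375,"dz": 0,"ax": 0,"ay": 0,"az": 0,"claw": 20},
    {"dx": 66,"dy": -400,"dz": 0,"ax": 0,"ay": 0,"az": 0,"claw": 20},
    {"dx": 66,"dy": -410,"dz": 0,"ax": 0,"ay": 0,"az": 0,"claw": 20}
  ]
}}

```text
clock: 10.2
eef_pos: [0.4927, -0.1102, 0.2887]
tool_rot: [[-0.975, -0.222, -0.001], [-0.222, 0.975, -0.0], [0.001, 0.0, -1.0]]
force: [-0.8, 0.8, -2.6]
grip_width: 0.0492
grasp_force: 30.0
```

>>> {"method": "drive_tool", "body": {
  "plan": [
    {"dx": 0,"dy": 0,"dz": 20,"ax": 0,"ay": 0,"az": 0,"claw": 20},
    {"dx": 0,"dy": 0,"dz": 50,"ax": 0,"ay": 0,"az": 0,"claw": 20},
    {"dx": 0,"dy": 0,"dz": 80,"ax": 0,"ay": 0,"az": 0,"claw": 20},
    {"dx": 0,"dy": 0,"dz": 103,"ax": 0,"ay": 0,"az": 0,"claw": 20},
    {"dx": 0,"dy": 0,"dz": 115,"ax": 0,"ay": 0,"az": 0,"claw": 20},
    {"dx": 0,"dy": 0,"dz": 120,"ax": 0,"ay": 0,"az": 0,"claw": 20},
    {"dx": 0,"dy": 0,"dz": 124,"ax": 0,"ay": 0,"az": 0,"claw": 20},
    {"dx": 0,"dy": 0,"dz": 128,"ax": 0,"ay": 0,"az": 0,"claw": 20},
    {"dx": 0,"dy": 0,"dz": 131,"ax": 0,"ay": 0,"az": 0,"claw": 20},
    {"dx": 0,"dy": 0,"dz": 131,"ax": 0,"ay": 0,"az": 0,"claw": 20}
  ]
}}

```text
clock: 11.45
eef_pos: [0.4934, -0.1084, 0.158]
tool_rot: [[-0.974, -0.225, -0.0], [-0.225, 0.974, 0.0], [0.0, 0.0, -1.0]]
force: [1.1, 0.0, -3.3]
grip_width: 0.0492
grasp_force: 30.0
```

```bash
python3 -c "
from h import *
go((.493,-.109,.157,103))
for t in ['pan_left','pan_right','tin_a_mid']:
  bot.read_camera('side') if t=='pan_left' else 0
  print(t,[(d['position'],d['confidence']) for d in bot.look_for(t,'side')])"
```

```text
at [ 0.4934 -0.1084  0.158 ] yaw_y 103.0 t 11.45 F [ 1.1  0.  -3.3] w 0.0492 g 30.0 j7 111.0
d [0.5, -0.5, 1.0] a [0.0, -0.0, 0.0]
pan_left [([0.578, 0.1132, 0.1114], 0.92), ([0.5083, 0.3691, 0.0021], 0.34)]
pan_right [([0.48, -0.0885, 0.0947], 0.68), ([0.4679, -0.4055, 0.0608], 0.54)]
tin_a_mid [([0.4913, -0.0845, 0.1636], 0.92), ([0.2142, 0.3533, 0.0787], 0.88)]
```

The plate is down, near its stop. A couple of millimetres more, then release.

>>> {"method": "drive_tool", "body": {
  "plan": [
    {"dx": 0,"dy": 0,"dz": 1,"ax": 0,"ay": 0,"az": 0,"claw": 20},
    {"dx": 0,"dy": 0,"dz": 2,"ax": 0,"ay": 0,"az": 0,"claw": 20},
    {"dx": 0,"dy": 0,"dz": 2,"ax": 0,"ay": 0,"az": 0,"claw": 54},
    {"dx": 0,"dy": 0,"dz": 2,"ax": 0,"ay": 0,"az": 0,"claw": 60},
    {"dx": 0,"dy": 0,"dz": 2,"ax": 0,"ay": 0,"az": 0,"claw": 75},
    {"dx": 0,"dy": 0,"dz": 2,"ax": 0,"ay": 0,"az": 0,"claw": 91.8},
    {"dx": 0,"dy": 0,"dz": 2,"ax": 0,"ay": 0,"az": 0,"claw": 91.8},
    {"dx": 0,"dy": 0,"dz": 2,"ax": 0,"ay": 0,"az": 0,"claw": 91.8},
    {"dx": 0,"dy": 0,"dz": -30,"ax": 0,"ay": 0,"az": 0,"claw": 91.8},
    {"dx": 0,"dy": 0,"dz": -80,"ax": 0,"ay": 0,"az": 0,"claw": 91.8}
  ]
}}

```text
clock: 12.9
eef_pos: [0.4919, -0.1081, 0.2374]
tool_rot: [[-0.974, -0.225, -0.004], [-0.225, 0.974, 0.001], [0.004, 0.002, -1.0]]
force: [0.3, 0.2, -0.3]
grip_width: 0.0917
grasp_force: 0.0
```

```bash
python3 -c "
from h import *
go((.5875,.3213,.25,138),(.5875,.3213,.30,138))
bot.read_camera('side');print([(d['position'],d['confidence']) for d in bot.look_for('tin_a_mid','side')])"
```

```text
at [ 0.4919 -0.1081  0.2374] yaw_y 103.0 t 12.9 F [ 0.3  0.2 -0.3] w 0.0917 g 0.0 j7 111.5
d [-189.9, 396.8, -12.6] a [0.003, -0.003, -0.61]
d [-189.7, 396.9, -62.6] a [0.003, -0.003, -0.61]
[([0.2114, 0.3511, 0.0758], 0.94)]
```

>>> {"method": "drive_tool", "body": {
  "plan": [
    {"dx": 0,"dy": 0,"dz": -40,"ax": 0,"ay": 0,"az": 0,"claw": 91.8},
    {"dx": -15,"dy": 30,"dz": -62,"ax": 0,"ay": 0,"az": -0.03,"claw": 91.8},
    {"dx": -40,"dy": 80,"dz": -62,"ax": 0,"ay": 0,"az": -0.13,"claw": 91.8},
    {"dx": -65,"dy": 135,"dz": -62,"ax": 0,"ay": 0,"az": -0.23,"claw": 91.8},
    {"dx": -90,"dy": 190,"dz": -62,"ax": 0,"ay": 0,"az": -0.33,"claw": 91.8},
    {"dx": -115,"dy": 245,"dz": -62,"ax": 0,"ay": 0,"az": -0.43,"claw": 91.8},
    {"dx": -140,"dy": 300,"dz": -62,"ax": 0,"ay": 0,"az": -0.53,"claw": 91.8},
    {"dx": -165,"dy": 350,"dz": -62,"ax": 0,"ay": 0,"az": -0.61,"claw": 91.8},
    {"dx": -190,"dy": 397,"dz": -62,"ax": 0,"ay": 0,"az": -0.61,"claw": 91.8},
    {"dx": -190,"dy": 397,"dz": -62,"ax": 0,"ay": 0,"az": -0.61,"claw": 91.8}
  ]
}}

```text
clock: 14.25
eef_pos: [0.5872, 0.327, 0.298]
tool_rot: [[-0.664, -0.748, -0.003], [-0.748, 0.664, 0.003], [0.0, 0.004, -1.0]]
force: [0.3, 0.3, -0.8]
grip_width: 0.0917
grasp_force: 0.0
```

```bash
python3 - <<'E'
from h import *
i=bot.camera_info('wrist');im=bot.read_camera('wrist');np.savez('w5.npz',K=i['camera_matrix'],E=i['extrinsics'])
go((.5875,.3213,.068,138))
E=np.array(i['extrinsics']);K=np.array(i['camera_matrix'])
b=im[:,:,::-1].copy()
side=bot.read_camera('side')[:,:,::-1]
m=np.zeros((400,800,3),np.uint8);m[:,:400]=cv2.resize(b[100:300,220:420],(400,400));m[:300,400:]=cv2.resize(side[150:330,190:430],(400,300));cv2.imwrite('pics/m5.png',m)
E
```

```text
at [0.588  0.3236 0.2984] yaw_y 138.2 t 14.3 F [-0.1 -1.2  0.5] w 0.0919 g 0.0 j7 100.0
d [1.6, -1.6, 230.4] a [0.002, -0.002, 0.003]
```

View pics/m5.png

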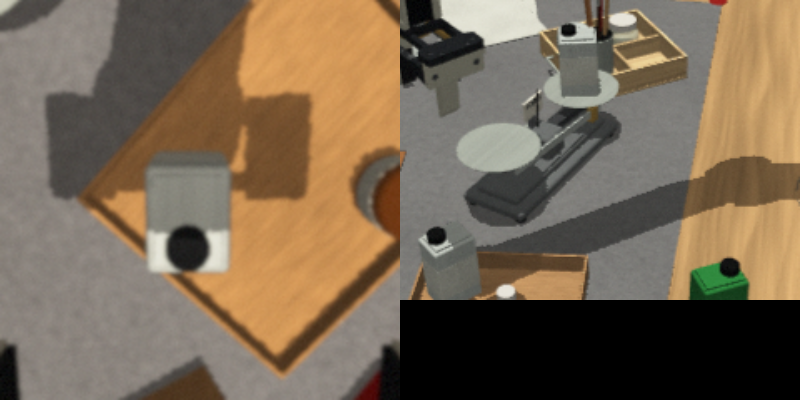

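Tin 1 stands upright on the right plate, which is down. Tin 2 is square to the fingers, its top centred at wrist pixel (314,208), about 5 mm off. Descend with that correction.

>>> {"method": "drive_tool", "body": {
  "plan": [
    {"dx": 0,"dy": -5,"dz": 40,"ax": 0,"ay": 0,"az": 0,"claw": 91.8},
    {"dx": 0,"dy": -5,"dz": 90,"ax": 0,"ay": 0,"az": 0,"claw": 91.8},
    {"dx": 0,"dy": -5,"dz": 140,"ax": 0,"ay": 0,"az": 0,"claw": 91.8},
    {"dx": 0,"dy": -5,"dz": 185,"ax": 0,"ay": 0,"az": 0,"claw": 91.8},
    {"dx": 0,"dy": -5,"dz": 215,"ax": 0,"ay": 0,"az": 0,"claw": 91.8},
    {"dx": 0,"dy": -5,"dz": 230,"ax": 0,"ay": 0,"az": 0,"claw": 91.8},
    {"dx": 0,"dy": -5,"dz": 230,"ax": 0,"ay": 0,"az": 0,"claw": 91.8},
    {"dx": 0,"dy": -5,"dz": 230,"ax": 0,"ay": 0,"az": 0,"claw": 20},
    {"dx": 0,"dy": -5,"dz": 230,"ax": 0,"ay": 0,"az": 0,"claw": 20},
    {"dx": 0,"dy": -5,"dz": 230,"ax": 0,"ay": 0,"az": 0,"claw": 20}
  ]
}}

```text
clock: 15.6
eef_pos: [0.5935, 0.3182, 0.0712]
tool_rot: [[-0.67, -0.743, 0.002], [-0.743, 0.67, 0.001], [-0.002, -0.001, -1.0]]
force: [-0.5, -0.3, 0.6]
grip_width: 0.0662
grasp_force: 0.0
```

>>> {"method": "drive_tool", "body": {
  "plan": [
    {"dx": 0,"dy": 0,"dz": 0,"ax": 0,"ay": 0,"az": 0,"claw": 20},
    {"dx": 0,"dy": 0,"dz": 0,"ax": 0,"ay": 0,"az": 0,"claw": 20},
    {"dx": 0,"dy": 0,"dz": 0,"ax": 0,"ay": 0,"az": 0,"claw": 20},
    {"dx": 0,"dy": 0,"dz": 0,"ax": 0,"ay": 0,"az": 0,"claw": 20},
    {"dx": 0,"dy": 0,"dz": 0,"ax": 0,"ay": 0,"az": 0,"claw": 20},
    {"dx": 0,"dy": 0,"dz": 0,"ax": 0,"ay": 0,"az": 0,"claw": 20},
    {"dx": 0,"dy": 0,"dz": 0,"ax": 0,"ay": 0,"az": 0,"claw": 20},
    {"dx": 0,"dy": 0,"dz": 0,"ax": 0,"ay": 0,"az": 0,"claw": 20},
    {"dx": 0,"dy": 0,"dz": -2,"ax": 0,"ay": 0,"az": 0,"claw": 20},
    {"dx": 0,"dy": 0,"dz": -5,"ax": 0,"ay": 0,"az": 0,"claw": 20}
  ]
}}

```text
clock: 16.85
eef_pos: [0.5923, 0.3168, 0.0742]
tool_rot: [[-0.67, -0.743, -0.001], [-0.743, 0.67, -0.002], [0.002, 0.0, -1.0]]
force: [0.5, -0.2, -4.3]
grip_width: 0.039
grasp_force: 30.0
```

```bash
python3 -c "
from h import *
go((.5845,.3195,.265,138),(.58,.115,.265,118),(.58,.115,.175,118))"
```

```text
at [0.5923 0.3168 0.0742] yaw_y 138.0 t 16.85 F [ 0.5 -0.2 -4.3] w 0.039 g 30.0 j7 96.9
d [3.6, 7.7, -190.8] a [0.0, -0.002, -0.001]
d [158.5, -126.0, -190.5] a [-0.0, -0.002, 0.348]
d [158.3, -126.0, -100.5] a [-0.0, -0.002, 0.348]
```

Width is 39 mm where I expected 49–50, so I'll look before lifting.

```bash
python3 - <<'E'
from h import *
im=bot.read_camera('wrist')[:,:,::-1];s=bot.read_camera('side')[:,:,::-1]
m=np.zeros((400,800,3),np.uint8);m[:300,:400]=cv2.resize(im,(400,300));m[:,400:]=cv2.resize(s[240:360,160:280],(400,400));cv2.imwrite('pics/m6.png',m)
o=bot.get_obs();print(o['grip_width'],o['grasp_force'],o['force'],o['moment'])
E
```

```text
0.039256133886335934 29.983386967836623 [ 0.39966937 -0.4731735  -3.22321669] [0.05035026 0.03143987 0.01571874]
```

View pics/m6.png

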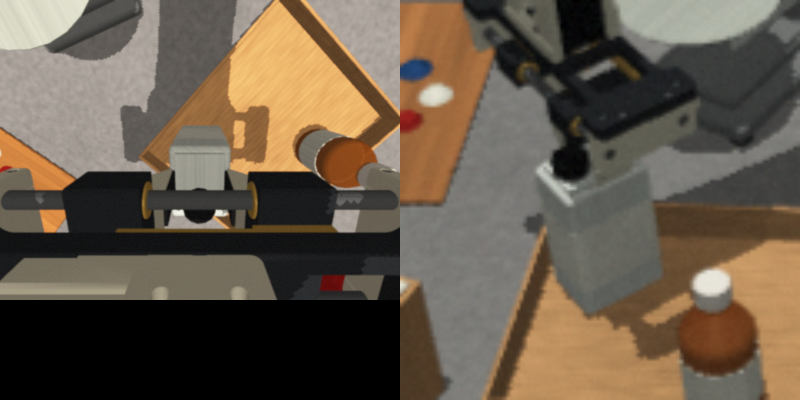

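The fingers grip only the narrowed shoulder, which also explains the first miss. I'll set it back down, open, go 8–9 mm lower and regrip.

>>> {"method": "drive_tool", "body": {
  "plan": [
    {"dx": 0,"dy": 0,"dz": 3,"ax": 0,"ay": 0,"az": 0,"claw": 20},
    {"dx": 0,"dy": 0,"dz": 5,"ax": 0,"ay": 0,"az": 0,"claw": 20},
    {"dx": 0,"dy": 0,"dz": 5,"ax": 0,"ay": 0,"az": 0,"claw": 50},
    {"dx": 0,"dy": 0,"dz": 5,"ax": 0,"ay": 0,"az": 0,"claw": 80},
    {"dx": 0,"dy": 0,"dz": 5,"ax": 0,"ay": 0,"az": 0,"claw": 80},
    {"dx": 0,"dy": 0,"dz": 5,"ax": 0,"ay": 0,"az": 0,"claw": 80},
    {"dx": 0,"dy": 0,"dz": 8,"ax": 0,"ay": 0,"az": 0,"claw": 80},
    {"dx": 0,"dy": 0,"dz": 10,"ax": 0,"ay": 0,"az": 0,"claw": 80},
    {"dx": 0,"dy": 0,"dz": 10,"ax": 0,"ay": 0,"az": 0,"claw": 20},
    {"dx": 0,"dy": 0,"dz": 10,"ax": 0,"ay": 0,"az": 0,"claw": 20}
  ]
}}

```text
clock: 18.2
eef_pos: [0.5934, 0.3204, 0.0699]
tool_rot: [[-0.669, -0.744, 0.003], [-0.744, 0.669, 0.003], [-0.004, 0.0, -1.0]]
force: [-6.9, -4.4, 28.0]
grip_width: 0.0645
grasp_force: 14.1
```

>>> {"method": "drive_tool", "body": {
  "plan": [
    {"dx": 0,"dy": 0,"dz": 0,"ax": 0,"ay": 0,"az": 0,"claw": 20},
    {"dx": 0,"dy": 0,"dz": 0,"ax": 0,"ay": 0,"az": 0,"claw": 20},
    {"dx": 0,"dy": 0,"dz": 0,"ax": 0,"ay": 0,"az": 0,"claw": 20},
    {"dx": 0,"dy": 0,"dz": 0,"ax": 0,"ay": 0,"az": 0,"claw": 20},
    {"dx": 0,"dy": 0,"dz": 0,"ax": 0,"ay": 0,"az": 0,"claw": 20},
    {"dx": 0,"dy": 0,"dz": 0,"ax": 0,"ay": 0,"az": 0,"claw": 20},
    {"dx": 0,"dy": 0,"dz": 0,"ax": 0,"ay": 0,"az": 0,"claw": 20},
    {"dx": 0,"dy": 0,"dz": 0,"ax": 0,"ay": 0,"az": 0,"claw": 20},
    {"dx": 0,"dy": 0,"dz": 0,"ax": 0,"ay": 0,"az": 0,"claw": 20},
    {"dx": 0,"dy": 0,"dz": 0,"ax": 0,"ay": 0,"az": 0,"claw": 20}
  ]
}}

```text
clock: 19.45
eef_pos: [0.5929, 0.3204, 0.0708]
tool_rot: [[-0.669, -0.743, 0.002], [-0.743, 0.669, 0.003], [-0.003, 0.0, -1.0]]
force: [-10.8, -3.4, 30.4]
grip_width: 0.0393
grasp_force: 35.3
```

```bash
python3 -c "
from h import *
go((.5923,.3168,.265,138),(.58,.115,.265,118),(.58,.115,.175,118))"
```

```text
at [0.5929 0.3204 0.0708] yaw_y 138.0 t 19.45 F [-10.8  -3.4  30.4] w 0.0393 g 35.3 j7 96.6
d [2.4, -1.9, -194.2] a [0.0, 0.003, 0.0]
d [160.6, -127.8, -194.8] a [0.001, 0.003, 0.349]
d [160.9, -127.8, -104.8] a [0.001, 0.003, 0.349]
```

Something is pressing up at 30 N. Open, rise, and measure again from above.

>>> {"method": "drive_tool", "body": {
  "plan": [
    {"dx": 0,"dy": 0,"dz": -2,"ax": 0,"ay": 0,"az": 0,"claw": 20},
    {"dx": 0,"dy": 0,"dz": -3,"ax": 0,"ay": 0,"az": 0,"claw": 50},
    {"dx": 0,"dy": 0,"dz": -3,"ax": 0,"ay": 0,"az": 0,"claw": 91.8},
    {"dx": 0,"dy": 0,"dz": -3,"ax": 0,"ay": 0,"az": 0,"claw": 91.8},
    {"dx": 0,"dy": 0,"dz": -3,"ax": 0,"ay": 0,"az": 0,"claw": 91.8},
    {"dx": 0,"dy": 0,"dz": -20,"ax": 0,"ay": 0,"az": 0,"claw": 91.8},
    {"dx": 0,"dy": 0,"dz": -70,"ax": 0,"ay": 0,"az": 0,"claw": 91.8},
    {"dx": 0,"dy": 0,"dz": -130,"ax": 0,"ay": 0,"az": 0,"claw": 91.8},
    {"dx": 0,"dy": 0,"dz": -190,"ax": 0,"ay": 0,"az": 0,"claw": 91.8},
    {"dx": 0,"dy": 0,"dz": -228,"ax": 0,"ay": 0,"az": 0,"claw": 91.8}
  ]
}}

```text
clock: 20.7
eef_pos: [0.5932, 0.3184, 0.2974]
tool_rot: [[-0.669, -0.743, 0.003], [-0.743, 0.669, 0.002], [-0.003, -0.001, -1.0]]
force: [-0.2, 0.3, -0.7]
grip_width: 0.092
grasp_force: 0.0
```

```bash
python3 - <<'E'
from h import *
i=bot.camera_info('wrist');im=bot.read_camera('wrist');cv2.imwrite('pics/w7.png',im[:,:,::-1]);np.savez('w7.npz',K=i['camera_matrix'],E=i['extrinsics'])
S=bot.silhouettes('tin_a_mid','wrist')
go((.59,.32,.07,138))
d5=np.load('w5.npz')
g=cv2.cvtColor(im,cv2.COLOR_RGB2HSV)
for s in S:
    m=s['mask'];ys,xs=np.where(m);print(round(s['confidence'],2),xs.min(),xs.max(),ys.min(),ys.max())
s=S[0]['mask']
cap=((g[...,2]<60)&s).astype(np.uint8)
n,l,st,c=cv2.connectedComponentsWithStats(cap);print('cap',[(st[k].tolist(),c[k].round(1).tolist()) for k in range(1,n) if st[k,4]>60])
white=((g[...,2]>185)&(g[...,1]<40)).astype(np.uint8)
white[:150]=0;white[280:]=0
n,l,st,c=cv2.connectedComponentsWithStats(white)
for k in range(1,n):
    if st[k,4]>150:
        r=cv2.minAreaRect(np.argwhere(l==k)[:,::-1].astype(np.float32)); print('white',st[k],c[k].round(1),r)
        b=cv2.boxPoints(r);P=np.array([ray('w',p,.114,i)[:2] for p in b]);e=np.roll(P,-1,0)-P
        print(P.mean(0).round(4),np.linalg.norm(e,axis=1).round(3),np.degrees(np.arctan2(e[:,1],e[:,0])).round(1))
E
```

```text
at [0.5949 0.3195 0.2998] yaw_y 138.0 t 20.8 F [0.4 0.4 0. ] w 0.0918 g 0.0 j7 100.3
d [5.0, 4.6, 229.8] a [-0.003, 0.009, -0.0]
0.58 521 625 0 40
cap [([522, 0, 91, 40, 2333], [560.3, 16.4])]
white [123 190  16  16 189] [130.2 197.5] ((130.26922607421875, 197.3461456298828), (16.36365509033203, 13.590154647827148), 33.6900634765625)
[0.7444 0.1641] [0.017 0.017 0.017 0.018] [-171.4  101.6    9.1  -78.8]
white [440 199  22  21 333] [450.4 208.7] ((450.42303466796875, 208.6153564453125), (19.691856384277344, 19.969207763671875), 33.690067291259766)
[0.4809 0.419 ] [0.022 0.024 0.022 0.024] [-161.4  105.9   19.4  -74.5]
white [302 215  13  21 186] [306.8 225.7] ((308.0, 225.0), (20.0, 12.0), 90.0)
[0.6157 0.3236] [0.014 0.024 0.014 0.024] [ 138.    47.7  -42.  -132.8]
white [330 214  12  22 188] [336.8 225.3] ((335.5, 224.5), (21.0, 11.0), 90.0)
[0.5915 0.3447] [0.013 0.025 0.013 0.025] [ 138.    49.   -42.  -131.5]
```

>>> {"method": "drive_tool", "body": {
  "plan": [
    {"dx": 0,"dy": 1,"dz": 50,"ax": 0,"ay": 0,"az": 0,"claw": 91.8},
    {"dx": 0,"dy": 1,"dz": 100,"ax": 0,"ay": 0,"az": 0,"claw": 91.8},
    {"dx": 0,"dy": 1,"dz": 150,"ax": 0,"ay": 0,"az": 0,"claw": 91.8},
    {"dx": 0,"dy": 1,"dz": 195,"ax": 0,"ay": 0,"az": 0,"claw": 91.8},
    {"dx": 0,"dy": 1,"dz": 218,"ax": 0,"ay": 0,"az": 0,"claw": 91.8},
    {"dx": 0,"dy": 1,"dz": 224,"ax": 0,"ay": 0,"az": 0,"claw": 91.8},
    {"dx": 0,"dy": 1,"dz": 228,"ax": 0,"ay": 0,"az": 0,"claw": 91.8},
    {"dx": 0,"dy": 1,"dz": 231,"ax": 0,"ay": 0,"az": 0,"claw": 91.8},
    {"dx": 0,"dy": 1,"dz": 231,"ax": 0,"ay": 0,"az": 0,"claw": 91.8},
    {"dx": 0,"dy": 1,"dz": 231,"ax": 0,"ay": 0,"az": 0,"claw": 91.8}
  ]
}}

```text
clock: 22.05
eef_pos: [0.5925, 0.3187, 0.0629]
tool_rot: [[-0.67, -0.743, 0.001], [-0.743, 0.67, 0.001], [-0.001, -0.0, -1.0]]
force: [-0.4, -0.2, -0.2]
grip_width: 0.0918
grasp_force: 0.0
```

```bash
python3 - <<'E'
from h import *
im=bot.read_camera('wrist')[:,:,::-1];s=bot.read_camera('side')[:,:,::-1]
go((.59,.32,.07,138))
m=np.zeros((600,800,3),np.uint8);m[:300,:400]=cv2.resize(im,(400,300),interpolation=cv2.INTER_AREA);m[:400,400:]=cv2.resize(s[240:360,160:280],(400,400),interpolation=cv2.INTER_CUBIC)
w=cv2.imread('pics/w7.png');m[300:,:400]=cv2.resize(w[130:280,220:420],(400,300),interpolation=cv2.INTER_CUBIC);cv2.imwrite('pics/m8.png',m)
E
```

```text
at [0.5924 0.3186 0.0627] yaw_y 138.0 t 22.15 F [-0.1  0.   0.5] w 0.0917 g 0.0 j7 96.5
d [0.6, 2.7, -7.3] a [-0.0, 0.001, -0.001]
```

No contact at 63 mm. Now close.

>>> {"method": "drive_tool", "body": {
  "plan": [
    {"dx": 0,"dy": 0,"dz": 0,"ax": 0,"ay": 0,"az": 0,"claw": 70},
    {"dx": 0,"dy": 0,"dz": 0,"ax": 0,"ay": 0,"az": 0,"claw": 60},
    {"dx": 0,"dy": 0,"dz": 0,"ax": 0,"ay": 0,"az": 0,"claw": 45},
    {"dx": 0,"dy": 0,"dz": 0,"ax": 0,"ay": 0,"az": 0,"claw": 40},
    {"dx": 0,"dy": 0,"dz": 0,"ax": 0,"ay": 0,"az": 0,"claw": 40},
    {"dx": 0,"dy": 0,"dz": 0,"ax": 0,"ay": 0,"az": 0,"claw": 40},
    {"dx": 0,"dy": 0,"dz": 0,"ax": 0,"ay": 0,"az": 0,"claw": 40},
    {"dx": 0,"dy": 0,"dz": 0,"ax": 0,"ay": 0,"az": 0,"claw": 40},
    {"dx": 0,"dy": 0,"dz": 0,"ax": 0,"ay": 0,"az": 0,"claw": 40},
    {"dx": 0,"dy": 0,"dz": 0,"ax": 0,"ay": 0,"az": 0,"claw": 40}
  ]
}}

```text
clock: 23.4
eef_pos: [0.592, 0.3186, 0.0621]
tool_rot: [[-0.669, -0.743, -0.0], [-0.743, 0.669, 0.0], [0.0, 0.0, -1.0]]
force: [-0.5, 0.3, 0.9]
grip_width: 0.0496
grasp_force: 30.0
```

```bash
python3 -c "
from h import *
go((.5923,.3168,.265,138),(.58,.115,.265,118),(.58,.115,.175,118))"
```

```text
at [0.592  0.3186 0.0621] yaw_y 138.0 t 23.4 F [-0.5  0.3  0.9] w 0.0496 g 30.0 j7 96.5
d [1.1, -1.4, -202.9] a [0.0, -0.0, -0.0]
d [159.3, -127.3, -203.0] a [0.0, -0.0, 0.349]
d [159.3, -127.4, -113.0] a [0.0, -0.0, 0.349]
```

Good grip: 49.6 mm at 30 N. Lift and carry to the left plate.

>>> {"method": "drive_tool", "body": {
  "plan": [
    {"dx": 0,"dy": 0,"dz": -5,"ax": 0,"ay": 0,"az": 0,"claw": 40},
    {"dx": 0,"dy": 0,"dz": -20,"ax": 0,"ay": 0,"az": 0,"claw": 40},
    {"dx": 0,"dy": 0,"dz": -50,"ax": 0,"ay": 0,"az": 0,"claw": 40},
    {"dx": 0,"dy": 0,"dz": -90,"ax": 0,"ay": 0,"az": 0,"claw": 40},
    {"dx": 0,"dy": 0,"dz": -130,"ax": 0,"ay": 0,"az": 0,"claw": 40},
    {"dx": 0,"dy": 0,"dz": -170,"ax": 0,"ay": 0,"az": 0,"claw": 40},
    {"dx": 10,"dy": -8,"dz": -203,"ax": 0,"ay": 0,"az": 0,"claw": 40},
    {"dx": 40,"dy": -32,"dz": -203,"ax": 0,"ay": 0,"az": 0.07,"claw": 40},
    {"dx": 80,"dy": -64,"dz": -203,"ax": 0,"ay": 0,"az": 0.17,"claw": 40},
    {"dx": 120,"dy": -96,"dz": -203,"ax": 0,"ay": 0,"az": 0.25,"claw": 40}
  ]
}}

```text
clock: 24.65
eef_pos: [0.5828, 0.1637, 0.2662]
tool_rot: [[-0.834, -0.552, 0.001], [-0.552, 0.834, 0.0], [-0.001, -0.001, -1.0]]
force: [0.8, 0.1, -3.5]
grip_width: 0.0497
grasp_force: 30.0
```

```bash
python3 -c "
from h import *
go((.58,.115,.265,118),(.58,.115,.17,118))"
```

```text
at [0.5828 0.1637 0.2662] yaw_y 123.5 t 24.65 F [ 0.8  0.1 -3.5] w 0.0497 g 30.0 j7 100.2
d [29.2, -39.0, 1.2] a [-0.001, 0.001, 0.096]
d [29.3, -39.0, 96.2] a [-0.001, 0.001, 0.096]
```

>>> {"method": "drive_tool", "body": {
  "plan": [
    {"dx": 15,"dy": -20,"dz": 0,"ax": 0,"ay": 0,"az": 0.05,"claw": 40},
    {"dx": 29,"dy": -39,"dz": 0,"ax": 0,"ay": 0,"az": 0.096,"claw": 40},
    {"dx": 29,"dy": -39,"dz": 15,"ax": 0,"ay": 0,"az": 0.096,"claw": 40},
    {"dx": 29,"dy": -39,"dz": 40,"ax": 0,"ay": 0,"az": 0.096,"claw": 40},
    {"dx": 29,"dy": -39,"dz": 65,"ax": 0,"ay": 0,"az": 0.096,"claw": 40},
    {"dx": 29,"dy": -39,"dz": 82,"ax": 0,"ay": 0,"az": 0.096,"claw": 40},
    {"dx": 29,"dy": -39,"dz": 90,"ax": 0,"ay": 0,"az": 0.096,"claw": 40},
    {"dx": 29,"dy": -39,"dz": 94,"ax": 0,"ay": 0,"az": 0.096,"claw": 40},
    {"dx": 29,"dy": -39,"dz": 97,"ax": 0,"ay": 0,"az": 0.096,"claw": 40},
    {"dx": 29,"dy": -39,"dz": 97,"ax": 0,"ay": 0,"az": 0.096,"claw": 40}
  ]
}}

```text
clock: 25.9
eef_pos: [0.5812, 0.1176, 0.1691]
tool_rot: [[-0.881, -0.472, 0.002], [-0.472, 0.881, 0.001], [-0.002, 0.0, -1.0]]
force: [-1.2, 2.6, 0.9]
grip_width: 0.0494
grasp_force: 30.0
```

>>> {"method": "drive_tool", "body": {
  "plan": [
    {"dx": 0,"dy": 0,"dz": 0,"ax": 0,"ay": 0,"az": 0,"claw": 40},
    {"dx": 0,"dy": 0,"dz": 0,"ax": 0,"ay": 0,"az": 0,"claw": 55},
    {"dx": 0,"dy": 0,"dz": 0,"ax": 0,"ay": 0,"az": 0,"claw": 70},
    {"dx": 0,"dy": 0,"dz": 0,"ax": 0,"ay": 0,"az": 0,"claw": 91.8},
    {"dx": 0,"dy": 0,"dz": 0,"ax": 0,"ay": 0,"az": 0,"claw": 91.8},
    {"dx": 0,"dy": 0,"dz": 0,"ax": 0,"ay": 0,"az": 0,"claw": 91.8},
    {"dx": 0,"dy": 0,"dz": 0,"ax": 0,"ay": 0,"az": 0,"claw": 91.8},
    {"dx": 0,"dy": 0,"dz": -10,"ax": 0,"ay": 0,"az": 0,"claw": 91.8},
    {"dx": 0,"dy": 0,"dz": -50,"ax": 0,"ay": 0,"az": 0,"claw": 91.8},
    {"dx": 0,"dy": 0,"dz": -100,"ax": 0,"ay": 0,"az": 0,"claw": 91.8}
  ]
}}

```text
clock: 27.15
eef_pos: [0.5798, 0.1164, 0.2689]
tool_rot: [[-0.882, -0.472, -0.002], [-0.472, 0.882, -0.0], [0.002, 0.001, -1.0]]
force: [0.6, -0.3, 0.9]
grip_width: 0.092
grasp_force: 0.0
```

```bash
cat > pans.py <<'E'
from h import *
go((.48,0.25,.35,110))
for c in ('side','top'):
    im=bot.read_camera(c);cv2.imwrite(f'pics/p_{c}_{bot.get_obs()["clock"]:.1f}.png',im[:,:,::-1])
    for t in ['pan_left','pan_right','tin_a_mid']:
        print(c,t,[(np.round(d['position'],4).tolist(),round(d['confidence'],2)) for d in bot.look_for(t,c)])
E
python3 pans.py
```

```text
at [0.5798 0.1164 0.2689] yaw_y 118.2 t 27.15 F [ 0.6 -0.3  0.9] w 0.092 g 0.0 j7 99.9
d [25.1, 164.9, -81.0] a [0.001, -0.002, 0.142]
side pan_left [([0.559, 0.1337, 0.0919], 0.56)]
side pan_right [([0.4848, -0.0845, 0.1132], 0.88)]
side tin_a_mid [([0.2123, 0.3551, 0.0763], 0.97), ([0.4968, -0.0787, 0.1851], 0.8)]
top pan_left [([0.5612, 0.1672, 0.0936], 0.43)]
top pan_right [([0.477, -0.1094, 0.114], 0.75)]
top tin_a_mid [([0.528, 0.3555, 0.0064], 0.67), ([0.2121, 0.3253, 0.1064], 0.59), ([0.5566, -0.359, 0.0652], 0.29), ([0.4612, -0.3558, 0.0009], 0.25)]
```

The left plate is down (about 0.093) and the right one up (about 0.114), so the left tin is heavier. I'll let it rest and read once more.

>>> {"method": "drive_tool", "body": {
  "plan": [
    {"dx": 0,"dy": 0,"dz": -10,"ax": 0,"ay": 0,"az": 0,"claw": 91.8},
    {"dx": 0,"dy": 0,"dz": -10,"ax": 0,"ay": 0,"az": 0,"claw": 91.8},
    {"dx": 0,"dy": 0,"dz": -10,"ax": 0,"ay": 0,"az": 0,"claw": 91.8},
    {"dx": 0,"dy": 0,"dz": -10,"ax": 0,"ay": 0,"az": 0,"claw": 91.8},
    {"dx": 0,"dy": 0,"dz": -10,"ax": 0,"ay": 0,"az": 0,"claw": 91.8},
    {"dx": 0,"dy": 0,"dz": -10,"ax": 0,"ay": 0,"az": 0,"claw": 91.8},
    {"dx": 0,"dy": 0,"dz": -10,"ax": 0,"ay": 0,"az": 0,"claw": 91.8},
    {"dx": 0,"dy": 0,"dz": -10,"ax": 0,"ay": 0,"az": 0,"claw": 91.8},
    {"dx": 0,"dy": 0,"dz": -10,"ax": 0,"ay": 0,"az": 0,"claw": 91.8},
    {"dx": 0,"dy": 0,"dz": -10,"ax": 0,"ay": 0,"az": 0,"claw": 91.8}
  ]
}}

```text
clock: 28.8
eef_pos: [0.5806, 0.1165, 0.2781]
tool_rot: [[-0.882, -0.472, -0.0], [-0.472, 0.882, 0.0], [0.0, 0.0, -1.0]]
force: [-0.0, -0.6, 0.2]
grip_width: 0.0918
grasp_force: 0.0
```

```bash
python3 pans.py; python3 - <<'E'
from h import *
go((.58,.1165,.154,118))
i=bot.camera_info('wrist');im=bot.read_camera('wrist');g=cv2.cvtColor(im,cv2.COLOR_RGB2HSV)
print([proj('wrist',p).round(0).tolist() for p in ([.58,.1165,.203],[.58,.1165,.092])])
import glob
s=[cv2.imread(f) for f in sorted(glob.glob('pics/p_side*'))[-1:]][0]
m=np.zeros((600,800,3),np.uint8);m[:,:400]=cv2.resize(s[90:330,230:390],(400,600));m[:300,400:]=cv2.resize(im[:,:,::-1],(400,300));cv2.imwrite('pics/m9.png',m)
E
```

```text
at [0.5806 0.1165 0.2781] yaw_y 118.1 t 28.8 F [-0.  -0.6  0.2] w 0.0918 g 0.0 j7 100.0
d [25.7, 165.1, -71.9] a [0.0, -0.0, 0.142]
side pan_left [([0.5572, 0.1348, 0.0952], 0.77)]
side pan_right [([0.4809, -0.0842, 0.1153], 0.94)]
side tin_a_mid [([0.493, -0.0805, 0.1874], 0.95), ([0.2163, 0.3533, 0.0751], 0.68)]
top pan_left [([0.5633, 0.1685, 0.0948], 0.58), ([0.4601, -0.3518, 0.0018], 0.34)]
top pan_right [([0.4773, -0.1064, 0.1137], 0.64)]
top tin_a_mid [([0.488, -0.097, 0.2222], 0.84), ([0.21, 0.3252, 0.1058], 0.61)]
at [0.5806 0.1166 0.2781] yaw_y 118.1 t 29.2 F [ 0.2  0.1 -0. ] w 0.0922 g 0.0 j7 100.0
d [0.5, 0.2, 124.1] a [0.0, 0.0, 0.003]
[[319.0, 233.0], [319.0, 209.0]]
```

View pics/m9.png

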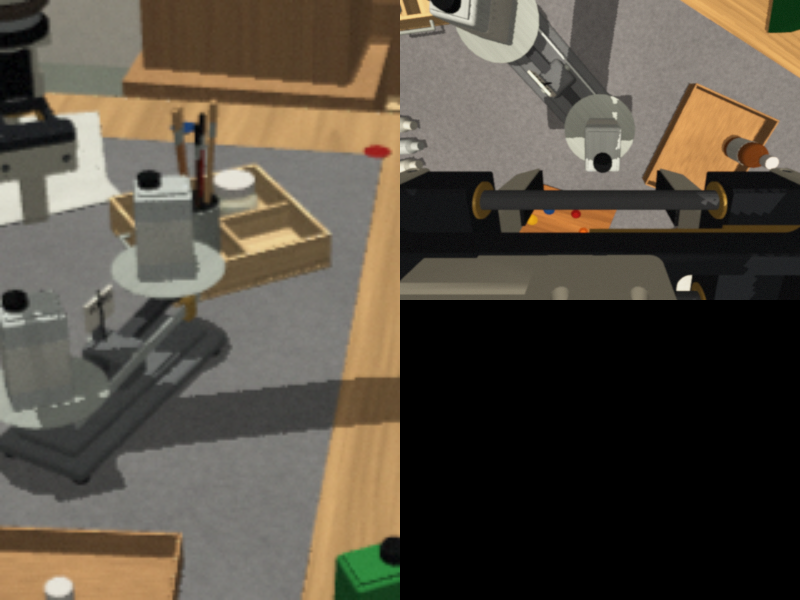

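Both tins stand upright. The left plate is down at its stop and the right one is up, so the left tin is heavier; it sits centred in the wrist view at about (603,150). Grip it for the caddy.

>>> {"method": "drive_tool", "body": {
  "plan": [
    {"dx": 0,"dy": 0,"dz": 40,"ax": 0,"ay": 0,"az": 0,"claw": 91.8},
    {"dx": 0,"dy": 0,"dz": 80,"ax": 0,"ay": 0,"az": 0,"claw": 91.8},
    {"dx": 0,"dy": 0,"dz": 110,"ax": 0,"ay": 0,"az": 0,"claw": 91.8},
    {"dx": 0,"dy": 0,"dz": 124,"ax": 0,"ay": 0,"az": 0,"claw": 91.8},
    {"dx": 0,"dy": 0,"dz": 124,"ax": 0,"ay": 0,"az": 0,"claw": 91.8},
    {"dx": 0,"dy": 0,"dz": 124,"ax": 0,"ay": 0,"az": 0,"claw": 70},
    {"dx": 0,"dy": 0,"dz": 124,"ax": 0,"ay": 0,"az": 0,"claw": 40},
    {"dx": 0,"dy": 0,"dz": 124,"ax": 0,"ay": 0,"az": 0,"claw": 40},
    {"dx": 0,"dy": 0,"dz": 124,"ax": 0,"ay": 0,"az": 0,"claw": 40},
    {"dx": 0,"dy": 0,"dz": 124,"ax": 0,"ay": 0,"az": 0,"claw": 40}
  ]
}}

```text
clock: 30.5
eef_pos: [0.5805, 0.1171, 0.1544]
tool_rot: [[-0.882, -0.472, 0.0], [-0.472, 0.882, 0.001], [-0.0, 0.001, -1.0]]
force: [-0.4, 0.5, 2.2]
grip_width: 0.0495
grasp_force: 30.0
```

>>> {"method": "drive_tool", "body": {
  "plan": [
    {"dx": 0,"dy": 0,"dz": 0,"ax": 0,"ay": 0,"az": 0,"claw": 40},
    {"dx": 0,"dy": 0,"dz": 0,"ax": 0,"ay": 0,"az": 0,"claw": 40},
    {"dx": 0,"dy": 0,"dz": 0,"ax": 0,"ay": 0,"az": 0,"claw": 40},
    {"dx": 0,"dy": 0,"dz": 0,"ax": 0,"ay": 0,"az": 0,"claw": 40},
    {"dx": 0,"dy": 0,"dz": 0,"ax": 0,"ay": 0,"az": 0,"claw": 40},
    {"dx": 0,"dy": 0,"dz": 0,"ax": 0,"ay": 0,"az": 0,"claw": 40},
    {"dx": 0,"dy": 0,"dz": -1,"ax": 0,"ay": 0,"az": 0,"claw": 40},
    {"dx": 0,"dy": 0,"dz": -2,"ax": 0,"ay": 0,"az": 0,"claw": 40},
    {"dx": 0,"dy": 0,"dz": -3,"ax": 0,"ay": 0,"az": 0,"claw": 40},
    {"dx": 0,"dy": 0,"dz": -4,"ax": 0,"ay": 0,"az": 0,"claw": 40}
  ]
}}

```text
clock: 31.75
eef_pos: [0.5803, 0.1159, 0.1578]
tool_rot: [[-0.882, -0.471, -0.001], [-0.471, 0.882, -0.001], [0.001, -0.0, -1.0]]
force: [-1.1, 0.6, -0.6]
grip_width: 0.0496
grasp_force: 30.0
```

```bash
python3 -c "
from h import *
go((.58,.1165,.335,118),(.40,.05,.335,118),(.40,-.335,.335,125),(.40,-.335,.07,125))"
```

```text
at [0.5803 0.1159 0.1578] yaw_y 118.1 t 31.75 F [-1.1  0.6 -0.6] w 0.0496 g 30.0 j7 98.3
d [0.2, 0.6, -177.2] a [-0.0, -0.001, 0.002]
d [190.3, 26.8, -177.0] a [-0.0, -0.001, 0.002]
d [371.8, -312.7, -176.7] a [-0.0, -0.001, -0.12]
d [371.5, -312.6, 88.3] a [-0.0, -0.001, -0.12]
```

Gripped. Joint 7 would exceed its range at the caddy with this yaw, so I'll half-turn the tool on the way.

>>> {"method": "drive_tool", "body": {
  "plan": [
    {"dx": 0,"dy": 0,"dz": -20,"ax": 0,"ay": 0,"az": 0,"claw": 40},
    {"dx": 0,"dy": 0,"dz": -60,"ax": 0,"ay": 0,"az": 0,"claw": 40},
    {"dx": 0,"dy": 0,"dz": -105,"ax": 0,"ay": 0,"az": 0.15,"claw": 40},
    {"dx": 0,"dy": 0,"dz": -150,"ax": 0,"ay": 0,"az": 0.32,"claw": 40},
    {"dx": 15,"dy": 2,"dz": -177,"ax": 0,"ay": 0,"az": 0.49,"claw": 40},
    {"dx": 50,"dy": 7,"dz": -177,"ax": 0,"ay": 0,"az": 0.66,"claw": 40},
    {"dx": 90,"dy": 13,"dz": -177,"ax": 0,"ay": 0,"az": 0.83,"claw": 40},
    {"dx": 130,"dy": 18,"dz": -177,"ax": 0,"ay": 0,"az": 1.0,"claw": 40},
    {"dx": 165,"dy": 23,"dz": -177,"ax": 0,"ay": 0,"az": 1.17,"claw": 40},
    {"dx": 190,"dy": 27,"dz": -177,"ax": 0,"ay": 0,"az": 1.34,"claw": 40}
  ]
}}

```text
clock: 33.0
eef_pos: [0.3983, 0.0492, 0.3345]
tool_rot: [[-0.656, 0.755, -0.001], [0.755, 0.656, -0.001], [-0.0, -0.002, -1.0]]
force: [0.8, -0.4, -2.4]
grip_width: 0.0494
grasp_force: 29.9
```

```bash
python3 -c "
from h import *
go((.40,-.15,.335,-10),(.40,-.335,.335,-55),(.40,-.335,.335,-55,1),(.40,-.335,.335,-55,-1))"
```

```text
at [0.3983 0.0492 0.3345] yaw_y 41.0 t 33.0 F [ 0.8 -0.4 -2.4] w 0.0494 g 29.9 j7 31.1
d [-151.5, -129.3, -0.3] a [-0.002, 0.001, 0.89]
d [-291.2, -250.6, -0.0] a [-0.002, -0.001, -1.467]
d [-291.2, -250.6, -0.0] a [-0.001, 0.002, 1.675]
d [-291.2, -250.6, -0.0] a [-0.001, 0.002, 1.675]
```

>>> {"method": "drive_tool", "body": {
  "plan": [
    {"dx": -15,"dy": -13,"dz": 0,"ax": 0,"ay": 0,"az": 0.17,"claw": 40},
    {"dx": -45,"dy": -39,"dz": 0,"ax": 0,"ay": 0,"az": 0.34,"claw": 40},
    {"dx": -80,"dy": -69,"dz": 0,"ax": 0,"ay": 0,"az": 0.51,"claw": 40},
    {"dx": -115,"dy": -99,"dz": 0,"ax": 0,"ay": 0,"az": 0.68,"claw": 40},
    {"dx": -150,"dy": -129,"dz": 0,"ax": 0,"ay": 0,"az": 0.85,"claw": 40},
    {"dx": -185,"dy": -159,"dz": 0,"ax": 0,"ay": 0,"az": 1.02,"claw": 40},
    {"dx": -220,"dy": -189,"dz": 0,"ax": 0,"ay": 0,"az": 1.19,"claw": 40},
    {"dx": -255,"dy": -219,"dz": 0,"ax": 0,"ay": 0,"az": 1.36,"claw": 40},
    {"dx": -278,"dy": -239,"dz": 0,"ax": 0,"ay": 0,"az": 1.53,"claw": 40},
    {"dx": -291,"dy": -250,"dz": 0,"ax": 0,"ay": 0,"az": 1.675,"claw": 40}
  ]
}}

```text
clock: 34.25
eef_pos: [0.4031, -0.3353, 0.3342]
tool_rot: [[0.82, 0.572, -0.003], [0.572, -0.82, -0.0], [-0.002, -0.001, -1.0]]
force: [0.8, 1.0, -3.5]
grip_width: 0.0491
grasp_force: 29.9
```

```bash
python3 - <<'E'
from h import *
go((.40,-.335,.335,-55),(.40,-.335,.068,-55))
im=bot.read_camera('top');cv2.imwrite('pics/t10.png',im[:,:,::-1])
i=bot.camera_info('wrist');w=bot.read_camera('wrist');cv2.imwrite('pics/w10.png',w[:,:,::-1])
for n,p in dict(cell=(.405,-.332,.006),pot=(.491,-.272,.11),jar=(.466,-.42,.06)).items(): print(n,proj('wrist',p).round(0))
for t in ['brush_pot','jar','paint_can','caddy']: print(t,[(np.round(d['position'],3).tolist(),round(d['confidence'],2)) for d in bot.look_for(t,'wrist')])
E
```

```text
at [ 0.4031 -0.3353  0.3342] yaw_y -55.1 t 34.25 F [ 0.8  1.  -3.5] w 0.0491 g 29.9 j7 -16.2
d [-2.4, -2.0, -0.8] a [-0.001, 0.002, -0.002]
d [-1.8, -1.7, 266.2] a [-0.001, 0.002, -0.002]
cell [318. 191.]
pot [318. 113.]
jar [394. 196.]
brush_pot [([0.499, -0.277, 0.112], 0.58)]
jar [([0.472, -0.419, 0.067], 0.62), ([0.411, -0.333, 0.384], 0.55)]
paint_can [([0.559, -0.362, 0.063], 0.67)]
caddy [([0.489, -0.342, 0.006], 0.7)]
```

Over the cell: the camera side of the tool faces the brushes, so I aim a few millimetres away from them and descend in two stages, checking the force.

>>> {"method": "drive_tool", "body": {
  "plan": [
    {"dx": -6,"dy": 0,"dz": 15,"ax": 0,"ay": 0,"az": 0,"claw": 40},
    {"dx": -6,"dy": 0,"dz": 45,"ax": 0,"ay": 0,"az": 0,"claw": 40},
    {"dx": -6,"dy": 0,"dz": 80,"ax": 0,"ay": 0,"az": 0,"claw": 40},
    {"dx": -6,"dy": 0,"dz": 115,"ax": 0,"ay": 0,"az": 0,"claw": 40},
    {"dx": -6,"dy": 0,"dz": 145,"ax": 0,"ay": 0,"az": 0,"claw": 40},
    {"dx": -6,"dy": 0,"dz": 170,"ax": 0,"ay": 0,"az": 0,"claw": 40},
    {"dx": -6,"dy": 0,"dz": 190,"ax": 0,"ay": 0,"az": 0,"claw": 40},
    {"dx": -6,"dy": 0,"dz": 205,"ax": 0,"ay": 0,"az": 0,"claw": 40},
    {"dx": -6,"dy": 0,"dz": 218,"ax": 0,"ay": 0,"az": 0,"claw": 40},
    {"dx": -6,"dy": 0,"dz": 230,"ax": 0,"ay": 0,"az": 0,"claw": 40}
  ]
}}

```text
clock: 35.8
eef_pos: [0.4003, -0.3364, 0.1046]
tool_rot: [[0.815, 0.58, 0.0], [0.58, -0.815, -0.0], [0.0, 0.001, -1.0]]
force: [-0.2, 0.0, -4.0]
grip_width: 0.0493
grasp_force: 29.9
```

```bash
python3 - <<'E'
from h import *
go((.398,-.338,.068,-55))
bot.read_camera('side')
for t in ['brush_pot']: print(t,[(np.round(d['position'],3).tolist(),round(d['confidence'],2)) for d in bot.look_for(t,'side')])
E
```

```text
at [ 0.4003 -0.3364  0.1046] yaw_y -54.6 t 35.8 F [-0.2  0.  -4. ] w 0.0493 g 29.9 j7 -11.2
d [-2.8, -0.1, 36.6] a [0.001, -0.0, 0.007]
brush_pot [([0.481, -0.26, 0.144], 0.68)]
```

No lateral force. Continue down to the floor.

>>> {"method": "drive_tool", "body": {
  "plan": [
    {"dx": -2,"dy": 0,"dz": 8,"ax": 0,"ay": 0,"az": 0,"claw": 40},
    {"dx": -2,"dy": 0,"dz": 16,"ax": 0,"ay": 0,"az": 0,"claw": 40},
    {"dx": -2,"dy": 0,"dz": 23,"ax": 0,"ay": 0,"az": 0,"claw": 40},
    {"dx": -2,"dy": 0,"dz": 29,"ax": 0,"ay": 0,"az": 0,"claw": 40},
    {"dx": -2,"dy": 0,"dz": 32,"ax": 0,"ay": 0,"az": 0,"claw": 40},
    {"dx": -2,"dy": 0,"dz": 34,"ax": 0,"ay": 0,"az": 0,"claw": 40},
    {"dx": -2,"dy": 0,"dz": 36,"ax": 0,"ay": 0,"az": 0,"claw": 40},
    {"dx": -2,"dy": 0,"dz": 37,"ax": 0,"ay": 0,"az": 0,"claw": 40},
    {"dx": -2,"dy": 0,"dz": 37,"ax": 0,"ay": 0,"az": 0,"claw": 40},
    {"dx": -2,"dy": 0,"dz": 37,"ax": 0,"ay": 0,"az": 0,"claw": 40}
  ]
}}

```text
clock: 37.15
eef_pos: [0.3985, -0.3376, 0.0682]
tool_rot: [[0.815, 0.579, 0.0], [0.579, -0.815, -0.0], [0.0, 0.0, -1.0]]
force: [-0.8, -0.7, -2.8]
grip_width: 0.0494
grasp_force: 29.9
```

>>> {"method": "drive_tool", "body": {
  "plan": [
    {"dx": 0,"dy": 0,"dz": 1,"ax": 0,"ay": 0,"az": 0,"claw": 40},
    {"dx": 0,"dy": 0,"dz": 1.5,"ax": 0,"ay": 0,"az": 0,"claw": 40},
    {"dx": 0,"dy": 0,"dz": 2,"ax": 0,"ay": 0,"az": 0,"claw": 40},
    {"dx": 0,"dy": 0,"dz": 2,"ax": 0,"ay": 0,"az": 0,"claw": 55},
    {"dx": 0,"dy": 0,"dz": 2,"ax": 0,"ay": 0,"az": 0,"claw": 75},
    {"dx": 0,"dy": 0,"dz": 2,"ax": 0,"ay": 0,"az": 0,"claw": 91.8},
    {"dx": 0,"dy": 0,"dz": 2,"ax": 0,"ay": 0,"az": 0,"claw": 91.8},
    {"dx": 0,"dy": 0,"dz": 2,"ax": 0,"ay": 0,"az": 0,"claw": 91.8},
    {"dx": 0,"dy": 0,"dz": 0,"ax": 0,"ay": 0,"az": 0,"claw": 91.8},
    {"dx": 0,"dy": 0,"dz": -10,"ax": 0,"ay": 0,"az": 0,"claw": 91.8}
  ]
}}

```text
clock: 38.4
eef_pos: [0.3979, -0.3371, 0.078]
tool_rot: [[0.815, 0.579, -0.001], [0.579, -0.815, 0.001], [-0.001, -0.001, -1.0]]
force: [-0.2, 0.1, -0.0]
grip_width: 0.0916
grasp_force: 0.0
```

```bash
python3 - <<'E'
from h import *
go((.398,-.338,.335,-55),(.493,-.108,.335,-77),(.493,-.108,.335,103))
E
```

```text
at [ 0.3979 -0.3371  0.078 ] yaw_y -54.6 t 38.4 F [-0.2  0.1 -0. ] w 0.0916 g 0.0 j7 -10.2
d [-0.6, 0.4, -257.0] a [-0.001, 0.001, 0.007]
d [210.1, -132.1, -256.9] a [-0.001, 0.001, 0.391]
d [210.1, -132.1, -256.9] a [-0.001, 0.001, 0.391]
```

>>> {"method": "drive_tool", "body": {
  "plan": [
    {"dx": 0,"dy": 0,"dz": -55,"ax": 0,"ay": 0,"az": 0,"claw": 91.8},
    {"dx": 0,"dy": 0,"dz": -110,"ax": 0,"ay": 0,"az": 0,"claw": 91.8},
    {"dx": 0,"dy": 0,"dz": -165,"ax": 0,"ay": 0,"az": 0,"claw": 91.8},
    {"dx": 0,"dy": 0,"dz": -220,"ax": 0,"ay": 0,"az": 0,"claw": 91.8},
    {"dx": 20,"dy": -12,"dz": -250,"ax": 0,"ay": 0,"az": 0.05,"claw": 91.8},
    {"dx": 65,"dy": -40,"dz": -250,"ax": 0,"ay": 0,"az": 0.15,"claw": 91.8},
    {"dx": 115,"dy": -72,"dz": -250,"ax": 0,"ay": 0,"az": 0.28,"claw": 91.8},
    {"dx": 165,"dy": -104,"dz": -245,"ax": 0,"ay": 0,"az": 0.391,"claw": 91.8},
    {"dx": 210,"dy": -132,"dz": -220,"ax": 0,"ay": 0,"az": 0.391,"claw": 91.8},
    {"dx": 210,"dy": -132,"dz": -220,"ax": 0,"ay": 0,"az": 0.391,"claw": 91.8}
  ]
}}

```text
clock: 39.65
eef_pos: [0.4932, -0.1027, 0.2968]
tool_rot: [[0.972, 0.234, -0.003], [0.234, -0.972, 0.002], [-0.002, -0.003, -1.0]]
force: [0.1, -0.9, 0.9]
grip_width: 0.092
grasp_force: 0.0
```

```bash
python3 - <<'E'
from h import *
go((.4935,-.1085,.154,-77))
i=bot.camera_info('wrist');w=bot.read_camera('wrist');cv2.imwrite('pics/w12.png',w[:,:,::-1])
E=np.array(i['extrinsics'])
print('expected top centre',proj('wrist',(.4935,-.1085,.203)).round(0),'cap',proj('wrist',(.4935-.974*.014,-.1085-.225*.014,.215)).round(0),proj('wrist',(.4935+.974*.014,-.1085+.225*.014,.215)).round(0))
S=bot.silhouettes('tin_a_mid','wrist')
for s in S:
    ys,xs=np.where(s['mask']);print(round(s['confidence'],2),xs.min(),xs.max(),ys.min(),ys.max())
g=cv2.cvtColor(w,cv2.COLOR_RGB2HSV)
dk=(g[...,2]<55).astype(np.uint8);dk[275:]=0
n,l,st,c=cv2.connectedComponentsWithStats(dk);print([(st[k].tolist(),c[k].round(0).tolist()) for k in range(1,n) if 150<st[k,4]<3000])
bot.read_camera('side')
for t in ['tin_a_mid','pan_right','brush_pot']: print(t,[(np.round(d['position'],3).tolist(),round(d['confidence'],2)) for d in bot.look_for(t,'side')])
E
```

```text
at [ 0.4932 -0.1027  0.2968] yaw_y -76.5 t 39.65 F [ 0.1 -0.9  0.9] w 0.092 g 0.0 j7 -67.0
d [-0.7, 6.1, 142.8] a [-0.003, 0.002, 0.009]
expected top centre [322. 228.] cap [322. 247.] [322. 215.]
0.61 298 353 179 257
[([195, 111, 22, 21, 200], [204.0, 121.0]), ([312, 198, 28, 30, 654], [325.0, 213.0]), ([437, 218, 45, 44, 1269], [457.0, 240.0])]
tin_a_mid [([0.214, 0.354, 0.076], 0.94), ([0.491, -0.085, 0.168], 0.9)]
pan_right [([0.479, -0.087, 0.093], 0.64), ([0.541, 0.077, 0.116], 0.25)]
brush_pot [([0.479, -0.26, 0.142], 0.91)]
```

>>> {"method": "drive_tool", "body": {
  "plan": [
    {"dx": 0,"dy": 2,"dz": 10,"ax": 0,"ay": 0,"az": 0,"claw": 91.8},
    {"dx": 0,"dy": 2,"dz": 45,"ax": 0,"ay": 0,"az": 0,"claw": 91.8},
    {"dx": 0,"dy": 2,"dz": 90,"ax": 0,"ay": 0,"az": 0,"claw": 91.8},
    {"dx": 0,"dy": 2,"dz": 125,"ax": 0,"ay": 0,"az": 0,"claw": 91.8},
    {"dx": 0,"dy": 2,"dz": 144,"ax": 0,"ay": 0,"az": 0,"claw": 91.8},
    {"dx": 0,"dy": 2,"dz": 144,"ax": 0,"ay": 0,"az": 0,"claw": 91.8},
    {"dx": 0,"dy": 2,"dz": 144,"ax": 0,"ay": 0,"az": 0,"claw": 40},
    {"dx": 0,"dy": 2,"dz": 144,"ax": 0,"ay": 0,"az": 0,"claw": 40},
    {"dx": 0,"dy": 2,"dz": 144,"ax": 0,"ay": 0,"az": 0,"claw": 40},
    {"dx": 0,"dy": 2,"dz": 144,"ax": 0,"ay": 0,"az": 0,"claw": 40}
  ]
}}

```text
clock: 41.2
eef_pos: [0.4939, -0.1102, 0.1546]
tool_rot: [[0.974, 0.225, 0.001], [0.225, -0.974, -0.0], [0.001, 0.0, -1.0]]
force: [-1.4, -0.6, -1.2]
grip_width: 0.0563
grasp_force: 0.0
```

>>> {"method": "drive_tool", "body": {
  "plan": [
    {"dx": 0,"dy": 0,"dz": 0,"ax": 0,"ay": 0,"az": 0,"claw": 40},
    {"dx": 0,"dy": 0,"dz": 0,"ax": 0,"ay": 0,"az": 0,"claw": 40},
    {"dx": 0,"dy": 0,"dz": 0,"ax": 0,"ay": 0,"az": 0,"claw": 40},
    {"dx": 0,"dy": 0,"dz": 0,"ax": 0,"ay": 0,"az": 0,"claw": 40},
    {"dx": 0,"dy": 0,"dz": 0,"ax": 0,"ay": 0,"az": 0,"claw": 40},
    {"dx": 0,"dy": 0,"dz": 0,"ax": 0,"ay": 0,"az": 0,"claw": 40},
    {"dx": 0,"dy": 0,"dz": 0,"ax": 0,"ay": 0,"az": 0,"claw": 40},
    {"dx": 0,"dy": 0,"dz": -1,"ax": 0,"ay": 0,"az": 0,"claw": 40},
    {"dx": 0,"dy": 0,"dz": -2,"ax": 0,"ay": 0,"az": 0,"claw": 40},
    {"dx": 0,"dy": 0,"dz": -4,"ax": 0,"ay": 0,"az": 0,"claw": 40}
  ]
}}

```text
clock: 42.45
eef_pos: [0.4928, -0.1106, 0.1574]
tool_rot: [[0.974, 0.225, -0.002], [0.225, -0.974, -0.0], [-0.002, -0.0, -1.0]]
force: [0.0, -0.5, -3.5]
grip_width: 0.0489
grasp_force: 30.0
```

```bash
python3 - <<'E'
from h import *
go((.493,-.108,.28,-77),(.47,.305,.28,-77),(.47,.305,.068,-77))
E
```

```text
at [ 0.4928 -0.1106  0.1574] yaw_y -77.0 t 42.45 F [ 0.  -0.5 -3.5] w 0.0489 g 30.0 j7 -65.9
d [0.6, -2.5, -122.6] a [-0.0, 0.002, -0.0]
d [70.9, -410.1, -122.6] a [-0.0, 0.002, -0.0]
d [71.2, -410.0, 89.4] a [-0.0, 0.002, -0.0]
```

>>> {"method": "drive_tool", "body": {
  "plan": [
    {"dx": 0,"dy": 0,"dz": -30,"ax": 0,"ay": 0,"az": 0,"claw": 40},
    {"dx": 0,"dy": 0,"dz": -75,"ax": 0,"ay": 0,"az": 0,"claw": 40},
    {"dx": 0,"dy": 0,"dz": -112,"ax": 0,"ay": 0,"az": 0,"claw": 40},
    {"dx": 5,"dy": -20,"dz": -122,"ax": 0,"ay": 0,"az": 0,"claw": 40},
    {"dx": 15,"dy": -65,"dz": -122,"ax": 0,"ay": 0,"az": 0,"claw": 40},
    {"dx": 30,"dy": -120,"dz": -122,"ax": 0,"ay": 0,"az": 0,"claw": 40},
    {"dx": 44,"dy": -175,"dz": -122,"ax": 0,"ay": 0,"az": 0,"claw": 40},
    {"dx": 58,"dy": -230,"dz": -122,"ax": 0,"ay": 0,"az": 0,"claw": 40},
    {"dx": 71,"dy": -285,"dz": -122,"ax": 0,"ay": 0,"az": 0,"claw": 40},
    {"dx": 85,"dy": -340,"dz": -122,"ax": 0,"ay": 0,"az": 0,"claw": 40}
  ]
}}

```text
clock: 43.7
eef_pos: [0.4998, 0.2414, 0.2798]
tool_rot: [[0.975, 0.224, -0.0], [0.224, -0.975, -0.001], [-0.0, 0.001, -1.0]]
force: [1.9, -0.5, -3.8]
grip_width: 0.0492
grasp_force: 30.0
```

```bash
python3 - <<'E'
from h import *
go((.50,.31,.28,-77),(.50,.31,.067,-77))
E
```

```text
at [0.4998 0.2414 0.2798] yaw_y -77.0 t 43.7 F [ 1.9 -0.5 -3.8] w 0.0492 g 30.0 j7 -107.7
d [15.6, -66.8, -0.2] a [0.001, 0.0, -0.001]
d [15.6, -66.9, 212.8] a [0.001, 0.0, -0.001]
```

>>> {"method": "drive_tool", "body": {
  "plan": [
    {"dx": 10,"dy": -45,"dz": 0,"ax": 0,"ay": 0,"az": 0,"claw": 40},
    {"dx": 16,"dy": -67,"dz": 20,"ax": 0,"ay": 0,"az": 0,"claw": 40},
    {"dx": 16,"dy": -67,"dz": 60,"ax": 0,"ay": 0,"az": 0,"claw": 40},
    {"dx": 16,"dy": -67,"dz": 105,"ax": 0,"ay": 0,"az": 0,"claw": 40},
    {"dx": 16,"dy": -67,"dz": 150,"ax": 0,"ay": 0,"az": 0,"claw": 40},
    {"dx": 16,"dy": -67,"dz": 185,"ax": 0,"ay": 0,"az": 0,"claw": 40},
    {"dx": 16,"dy": -67,"dz": 202,"ax": 0,"ay": 0,"az": 0,"claw": 40},
    {"dx": 16,"dy": -67,"dz": 209,"ax": 0,"ay": 0,"az": 0,"claw": 40},
    {"dx": 16,"dy": -67,"dz": 212,"ax": 0,"ay": 0,"az": 0,"claw": 40},
    {"dx": 16,"dy": -67,"dz": 212,"ax": 0,"ay": 0,"az": 0,"claw": 40}
  ]
}}

```text
clock: 44.95
eef_pos: [0.5014, 0.3096, 0.0692]
tool_rot: [[0.974, 0.225, 0.002], [0.225, -0.974, 0.001], [0.002, -0.001, -1.0]]
force: [-0.1, -0.3, -2.1]
grip_width: 0.0495
grasp_force: 30.0
```

>>> {"method": "drive_tool", "body": {
  "plan": [
    {"dx": 0,"dy": 0,"dz": 1,"ax": 0,"ay": 0,"az": 0,"claw": 40},
    {"dx": 0,"dy": 0,"dz": 2,"ax": 0,"ay": 0,"az": 0,"claw": 40},
    {"dx": 0,"dy": 0,"dz": 3,"ax": 0,"ay": 0,"az": 0,"claw": 40},
    {"dx": 0,"dy": 0,"dz": 3,"ax": 0,"ay": 0,"az": 0,"claw": 40},
    {"dx": 0,"dy": 0,"dz": 3,"ax": 0,"ay": 0,"az": 0,"claw": 55},
    {"dx": 0,"dy": 0,"dz": 3,"ax": 0,"ay": 0,"az": 0,"claw": 75},
    {"dx": 0,"dy": 0,"dz": 3,"ax": 0,"ay": 0,"az": 0,"claw": 91.8},
    {"dx": 0,"dy": 0,"dz": 3,"ax": 0,"ay": 0,"az": 0,"claw": 91.8},
    {"dx": 0,"dy": 0,"dz": 3,"ax": 0,"ay": 0,"az": 0,"claw": 91.8},
    {"dx": 0,"dy": 0,"dz": 0,"ax": 0,"ay": 0,"az": 0,"claw": 91.8}
  ]
}}

```text
clock: 46.2
eef_pos: [0.5003, 0.3089, 0.068]
tool_rot: [[0.974, 0.225, -0.0], [0.225, -0.974, -0.0], [-0.001, 0.0, -1.0]]
force: [0.1, 0.6, 0.2]
grip_width: 0.0912
grasp_force: 0.0
```

>>> {"method": "drive_tool", "body": {
  "plan": [
    {"dx": 0,"dy": 0,"dz": -10,"ax": 0,"ay": 0,"az": 0,"claw": 91.8},
    {"dx": 0,"dy": 0,"dz": -50,"ax": 0,"ay": 0,"az": 0,"claw": 91.8},
    {"dx": 0,"dy": 0,"dz": -100,"ax": 0,"ay": 0,"az": 0,"claw": 91.8},
    {"dx": 0,"dy": 0,"dz": -150,"ax": 0,"ay": 0,"az": 0,"claw": 91.8},
    {"dx": 0,"dy": 0,"dz": -200,"ax": 0,"ay": 0,"az": 0,"claw": 91.8},
    {"dx": 0,"dy": 0,"dz": -230,"ax": 0,"ay": 0,"az": 0,"claw": 91.8},
    {"dx": 0,"dy": 0,"dz": -230,"ax": 0,"ay": 0,"az": 0,"claw": 91.8},
    {"dx": 0,"dy": 0,"dz": -230,"ax": 0,"ay": 0,"az": 0,"claw": 91.8},
    {"dx": 0,"dy": 0,"dz": -230,"ax": 0,"ay": 0,"az": 0,"claw": 91.8},
    {"dx": 0,"dy": 0,"dz": -230,"ax": 0,"ay": 0,"az": 0,"claw": 91.8}
  ]
}}

```text
clock: 47.45
eef_pos: [0.5, 0.3087, 0.2969]
tool_rot: [[0.974, 0.225, -0.002], [0.225, -0.974, -0.001], [-0.002, 0.001, -1.0]]
force: [-1.0, 0.5, 0.6]
grip_width: 0.092
grasp_force: 0.0
```

```bash
python3 - <<'E'
from h import *
go((.5,.31,.3,-77))
for c in ('side','top'):
    im=bot.read_camera(c);cv2.imwrite(f'pics/end_{c}.png',im[:,:,::-1])
    for t in ['tin_a_mid','brush_pot','jar','paint_can','flask']: print(c,t,[(np.round(d['position'],3).tolist(),round(d['confidence'],2)) for d in bot.look_for(t,c)])
    h=cv2.cvtColor(im,cv2.COLOR_RGB2HSV)
    if c=='top':
        print('cell cap expected',proj('top',(.398,-.338,.128)))
        dk=(h[...,2]<50).astype(np.uint8)[180:280,395:505];n,l,st,ce=cv2.connectedComponentsWithStats(dk)
        print([(st[k].tolist(),[ray('top',(ce[k][0]+395,ce[k][1]+180),.128).round(3).tolist()]) for k in range(1,n) if st[k,4]>15])
E
```

```text
at [0.5    0.3087 0.2969] yaw_y -77.0 t 47.45 F [-1.   0.5  0.6] w 0.092 g 0.0 j7 -114.2
d [0.3, -1.2, -3.1] a [0.001, 0.002, 0.0]
side tin_a_mid [([0.212, 0.354, 0.076], 0.93), ([0.494, 0.33, 0.093], 0.76)]
side brush_pot [([0.482, -0.255, 0.111], 0.93), ([0.495, -0.106, 0.092], 0.26)]
side jar [([0.471, -0.405, 0.065], 0.58)]
side paint_can [([0.565, -0.342, 0.061], 0.71)]
side flask [([0.477, 0.435, 0.078], 0.72)]
top tin_a_mid [([0.21, 0.327, 0.107], 0.76), ([0.525, 0.006, 0.094], 0.48)]
top brush_pot [([0.486, -0.262, 0.109], 0.58)]
top jar []
top paint_can [([0.555, -0.359, 0.071], 0.94)]
top flask []
cell cap expected [453.10943957 242.91769022]
[([25, 23, 18, 18, 179], [[0.491, -0.265, 0.128]]), ([58, 65, 9, 8, 56], [[0.382, -0.349, 0.128]])]
```

```bash
python3 -c "
from bench import bot
print(bot.sign_off())"
```

```text
the job is handed in; nothing more can be done
None
```

I've handed the job in: the heavier tin (the one whose plate dropped) stands in the caddy's empty compartment and the lighter one is back in the cardboard tray. The last camera readings put the brush pot and round can (and, by the side camera, the jar and bottle) where they started; the hand-in gave no verdict.

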